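Stamp a brittle sand core in its sprung cradle

ROBOT

A 6-joint arm with a two-finger parallel gripper is mounted at the origin on a cart in front of the work surface, level with it; the furniture and walls round the work are solid. World frame = base frame: x ahead of the robot, y to its left, z up, the work surface at z = 0. Lengths are in m, angles in rad, forces in N, time in s.
With the tool pointing down it reaches from about 0.3 to 1 m from the base axis. Payload 5.1 kg.
Tool frame: the origin (TCP) lies at the very end of the fingers, on their centre line; the grasp point (between the pads) lies 19 mm behind it; x points along the fingers, y is the direction in which the jaws open and shut, and the axes are right-handed (so a half turn about x gives the same grasp; the last joint's range is limited). The gripper opens to 95 mm and grips with 3 to 60 N. Pads are 20 mm wide; open, the fingers measure 119 mm over their backs; the gripper's body (75 mm by 180 mm) begins 59 mm behind the grasp point.
Start: joints at [1.075, 0.124, 1.65, -0, 1.367, -0.083], TCP at [0.261, 0.595, 0.215] pointing down, gripper open.
Joint ranges: [-2.61, 2.61], [-1.02, 2.33], [0.03, 2.71], [-1.35, 4.49], [0.32, 2.68], [-2.91, 2.91]. Speed limits (rad/s): [2.57, 2.57, 3.14, 3.14, 3.14, 3.14].

INTERFACE

Orientations are given as [roll, pitch, yaw] about the fixed x, y, z axes, in that order (R = Rz(yaw) Ry(pitch) Rx(roll)).
In Python, from bench import r gives the robot as it stands. The module is installed in compiled form; this text tells all that it offers.
- The arm moves only by the shell command python3 -m jog 'ROWS' [FORCE]. ROWS is a JSON object of lists of equal length, an entry for each row: "grip": the opening in per cent of the stroke, from 0 (shut) to 100 (fully open); "delta_pos": the shift along the tool's x, y, z in m, a list of three; "roll": the turn about the tool's x in rad. A call has 1 to 20 rows; each row shifts and turns the pose as measured when the row begins, along the tool's axes as they then stand; what a row does not reach is not made up. A row lasts 1/10 s, in which the tool goes at most 50 mm and 8.59 degrees, less where a joint would pass 70% of its speed; a pose out of reach is approached as far as the arm can. A call is refused whole if a number of a shift passes 0.05 or a number of a turn 0.15, either way. A call with a gripper value outside its range is refused whole. The fingers move at their own pace and stop on an object; FORCE is the grip in N (left out, the last holds). Time passes only in rows, so rows that do not move let the fingers close. It gives the time, the measured TCP pose, the force and the opening at its end, in the units of the state.
- r.get_obs(): the state, without advancing time (a new reading comes with each control period).
- r.get_image(name): name is "scene" or "top" or "wrist"; returns a dict with "frame" (400x640x3 uint8, red, green, blue), "intrinsics" (3x3 intrinsics, pixels), "dist" ([k1, k2, p1, p2, k3] as OpenCV has them; the pictures are not rectified), "position" and "attitude" of the camera in the world. Camera axes: x right, y up, looking along -z (the intrinsics and any distortion apply to the point x, -y, -z); pixel columns grow to the right and rows downward; lengths in m; the calibration is good to about 2 mm. A picture is of the moment at which its call begins. There is no depth.
- r.finish_job(): hands the job in, once; it reports no verdict.
The state is a dict: "clock": time; "joint_positions": joint angles; "dq": joint speeds; "joint_torque": joint torques, N m; "tcp_pos": TCP position; "tcp_rot": TCP orientation; "ft_force": force on the tool from outside, world axes, zero at the start; "ft_torque": the same for the moment, N m; "grip_width": finger opening in m.
Only numpy, scipy, OpenCV 4.12 (cv2) and the standard library are available. Lean on these libraries where they do the work, as an engineer would, in place of code of your own. Each camera call takes 0.05 s, during which the arm holds its last target.

TASK

Take the hand stamp out of its wooden stand and press its steel face squarely on the middle of the top of the sand core held in the sprung cradle: bring the push up gently to about 12 N, keep it steady for two seconds, and never reach 20 N, because the core is brittle. Then lift the stamp straight up without letting it slide on the core, and stand it back in the hole of its stand, not dropping it and not disturbing the loose spare core, wedge and sanding block.

Things in the scene. Friction and masses are not known exactly. Their poses are not given: they have to be found in the camera images.
- cradle: sprung core cradle, fixed to the bench: round dark steel foot (100 mm diameter, 10 mm thick), grey collar (52 mm diameter, up to 44 mm high) with a black clamp knob at one side, aluminium sleeve, and on top a dish with three dark jaws that holds an upright bonded sand core on the same axis (48 mm wide below, flat top 26 mm across). Origin: centre of the foot's underside, z up
- cradle_axis (a point): point on the vertical axis of cradle and core, on the foot, 10 mm above the bench; the core's top is straight above it, 130 to 148 mm above the bench: the sleeve is clamped at a height that differs each time and is not reported, so feel for it. The core sinks straight down under load on a spring, about 1 N per mm after the first 1 to 3 N, over 20 mm of travel, and rises when let go
- stamp: loose round hand stamp, 93 mm long, 0.1 to 0.2 kg. Origin: centre of its flat steel marking face (16 mm diameter) at the lower end, z up along the stamp. From the face up: steel shank 16 mm diameter 0 to 30 mm; brass flange 38 mm diameter 30 to 36 mm; wooden handle 26 mm diameter 36 to 85 mm; wooden button 28 mm diameter 85 to 93 mm
- stamp_grip (a point): middle of the stamp's wooden handle, on the axis, 60 mm above its marking face: the place to grasp (26 mm wide, any yaw)
- stamp_face (a point): centre of the stamp's marking face
- stand_hole (a point): centre of the mouth of the round hole (23 mm diameter, 34 mm deep) in the top of the fixed wooden stamp stand, a block 76 x 76 mm and 40 mm high. The stamp stands upright in it, its flange resting on the block's top, so that its face is 30 mm below this point
- stand: the fixed wooden stamp stand; origin at the centre of its underside
- spare_core: bystander: small loose sand core, 38 mm diameter, 62 mm high, standing on the bench; origin at the centre of its underside
- wedge: bystander: loose beech wedge, 30 x 90 x 24 mm, lying on the bench; origin at the centre of its underside
- sander: bystander: loose cork sanding block, 66 x 112 x 32 mm, lying on the bench; origin at the centre of its underside
Things that resemble listed ones, but are neither listed nor needed, are in the scene too. Of the things that look like the cradle, take the one that is farthest from the robot's base at the start.

How it is judged:
On the way, in this order (a step that is already met when the one before it is completed fails the run):
1. the stamp is lifted out of its stand: its face at least 10 mm above the mouth of the hole (z of stamp_face in the frame of stand_hole above 0.01 m), for 0.1 s.
2. the stamp presses squarely on the core: 9 to 15 N for 1.5 s without a break, the face within 4 mm of the core's axis, the stamp within 0.08 rad of upright (contact force between stamp and cradle between 9 and 15 N and horizontal distance between stamp_face and cradle_axis below 0.004 m and angle between stamp's own z axis and vertical below 0.08 rad), for 1.5 s.
3. the stamp is lifted off the core: the face 150 mm or more above the cradle's foot and no contact (contact force between stamp and cradle below 0.05 N and z of stamp_face in the frame of cradle_axis above 0.15 m), for 0.1 s.
At the end, for the whole second after the job is handed in: after the press the stamp stands upright (within 0.08 rad) in the stand's hole, flange down on the block (face at least 27 mm below the mouth, axis within 8 mm of the hole's), at rest and let go (horizontal distance between stamp_grip and stand_hole below 0.008 m and z of stamp_face in the frame of stand_hole below -0.027 m and angle between stamp's own z axis and vertical below 0.08 rad and linear speed of stamp below 0.02 m/s and contact force between the fingers and stamp below 0.1 N); the robot touches nothing.
It fails at once if the stamp is pushed on the core or cradle with more than 20 N (the core cracks) (contact force between stamp and cradle above 20 N).
It fails at once if the stamp bears on the core or cradle with more than 2 N while its face is more than 5 mm off the core's axis (pressed off the middle, or slid) (contact force between stamp and cradle above 2 N and horizontal distance between stamp_face and cradle_axis above 0.005 m).
It fails at once if the stamp is dropped: it moves at over 0.4 m/s while no finger touches it (contact force between the fingers and stamp below 0.05 N and linear speed of stamp above 0.4 m/s).
It fails at once if the spare core, wedge or sanding block is shifted by more than 20 mm (distance of any of spare_core, wedge, sander from where it was at the start of the episode above 0.02 m).
It fails at once if the spare core is knocked over (angle between spare_core's own z axis and vertical above 0.5 rad).
It also fails if it takes over 59 s, if anything falls off the work surface, if the arm or the gripper's body presses on something with over 40 N, if the wrist force passes 120 N, or if a joint passes its speed limit or range.

## Working session

There is one attempt and no reset: what is moved stays moved. The work goes in short steps, Python scripts to look and compute and a shell command to move; the robot and the scene stay as the last step left them, time stands still between calls to the robot, and variables do not carry over. Pictures are saved under pics/ and viewed, and the job is handed in when it is done.

```bash
mkdir -p pics; cat > h.py <<'E'
import numpy as np, cv2
from bench import r
from scipy.spatial.transform import Rotation as R
def snap(name,fn):
    im=r.get_image(name); cv2.imwrite('pics/'+fn,im['frame'][:,:,::-1]); np.save('pics/'+fn[:-4]+'.npy',im,allow_pickle=True); return im
def load(fn): return np.load('pics/'+fn+'.npy',allow_pickle=True).item()
def att(im):
    a=np.array(im['attitude'],float)
    return a if a.shape==(3,3) else (R.from_euler('xyz',a).as_matrix() if a.size==3 else None)
def ray(im,px):
    u=cv2.undistortPoints(np.array([[px]],float),np.array(im['intrinsics']),np.array(im['dist']))[0,0]
    d=att(im)@np.array([u[0],-u[1],-1]); return np.array(im['position']),d
def onz(im,px,z):
    p,d=ray(im,px); return p+d*(z-p[2])/d[2]
def proj(im,X):
    c=att(im).T@(np.array(X,float)-im['position']); c=c*[1,-1,-1]
    return cv2.projectPoints(c.reshape(1,1,3),np.zeros(3),np.zeros(3),np.array(im['intrinsics']),np.array(im['dist']))[0].ravel()
def crop(fn,x0,y0,x1,y1,out,s=4):
    f=cv2.imread('pics/'+fn+'.png')[y0:y1,x0:x1]; cv2.imwrite('pics/'+out,cv2.resize(f,None,fx=s,fy=s,interpolation=cv2.INTER_CUBIC))
E
python3 - <<'E'
from h import *
for n in ['scene','top','wrist']:
    im=snap(n,n+'0.png'); print(n,im['position'],im['attitude'],im['intrinsics'])
print(r.get_obs())
E
```

```text
scene [ 0.2046702  -0.50137236  0.68287091] [ 0.79109728  0.01388328 -0.67601459] [[366.42373707   0.         321.77606517]
 [  0.         366.42373707 200.24924173]
 [  0.           0.           1.        ]]
top [ 0.41915545 -0.02775075  1.20667814] [ 1.35250640e-01  9.80127827e-04 -1.55401713e+00] [[436.26141394   0.         316.63580709]
 [  0.         436.26141394 202.49749551]
 [  0.           0.           1.        ]]
wrist [0.18527456 0.62889473 0.3840795 ] [-2.98198097e-01  9.64000636e-04  1.15814394e+00] [[326.24631588   0.         323.30438969]
 [  0.         326.24631588 196.64119434]
 [  0.           0.           1.        ]]
{'clock': 0.15, 'joint_positions': array([ 1.07537264e+00,  1.24373422e-01,  1.65133700e+00, -4.48861369e-05,
        1.36751648e+00, -8.26292969e-02]), 'dq': array([-0.00022448, -0.00166307, -0.00447174,  0.0005822 , -0.00180665,
        0.00056919]), 'joint_torque': array([ 2.11917609e-04, -4.18199158e+01, -3.60467899e+01,  7.74895563e-02,
        4.68445499e-02, -1.17496152e-04]), 'tcp_pos': array([0.26058004, 0.5949397 , 0.21367148]), 'tcp_rot': array([-1.62654072,  1.56916149, -2.03932601]), 'ft_force': array([ 0.09545177, -0.59746779, -0.01980095]), 'ft_torque': array([ 0.02266783, -0.00164402,  0.02347911]), 'grip_width': 0.09531602807391361}
```

View pics/scene0.png

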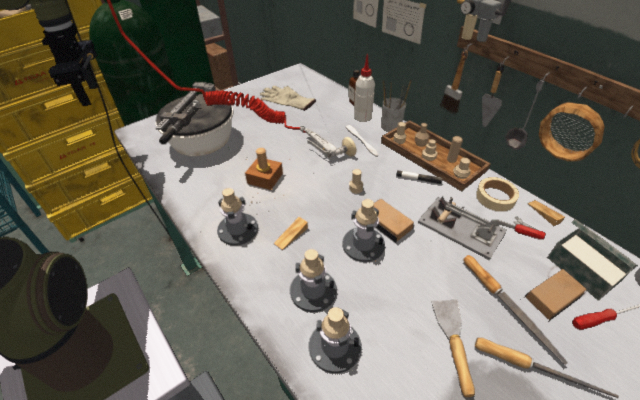

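View pics/top0.png

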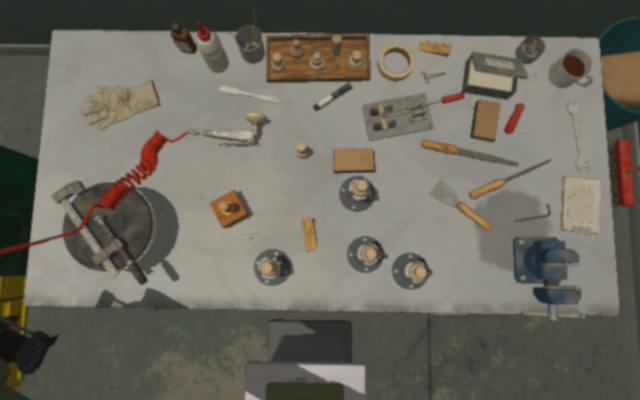

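View pics/wrist0.png

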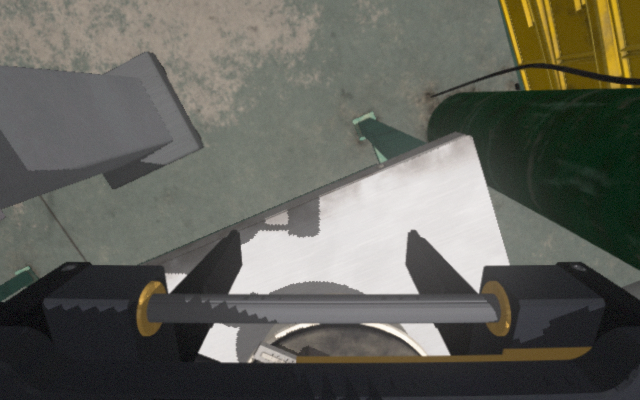

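Scene picture: four cradle-like units at (237,225), (365,240), (313,285) and (335,345), and the stamp in a wooden block at (264,170). The top view shows the units at (359,193), (270,267), (366,254) and (411,270), the stand with stamp at (229,208), the spare core at (302,150), the sanding block at (354,160) and the wedge at (309,234).

```bash
python3 - <<'E'
from h import *
t=load('top0')
for n,p,z in [('A',(357,194),0.01),('B',(270,267),.01),('C',(366,254),.01),('D',(411,270),.01),('stand',(229,208),.04),('spare',(302,150),.03),('sander',(354,160),.03),('wedge',(309,234),.024)]:
    X=onz(t,p,z); print(n,X.round(3),np.hypot(*X[:2]).round(3))
crop('top0',320,140,480,300,'c1.png',4)
crop('top0',190,170,290,300,'c2.png',5)
crop('scene0',205,130,405,270,'c3.png',4)
E
```

```text
A [ 0.608 -0.135  0.01 ] 0.623
B [0.403 0.1   0.01 ] 0.415
C [ 0.443 -0.161  0.01 ] 0.471
D [ 0.401 -0.283  0.01 ] 0.491
stand [0.559 0.212 0.04 ] 0.598
spare [0.725 0.019 0.03 ] 0.725
sander [ 0.699 -0.125  0.03 ] 0.71
wedge [ 0.494 -0.005  0.024] 0.494
```

View pics/c1.png

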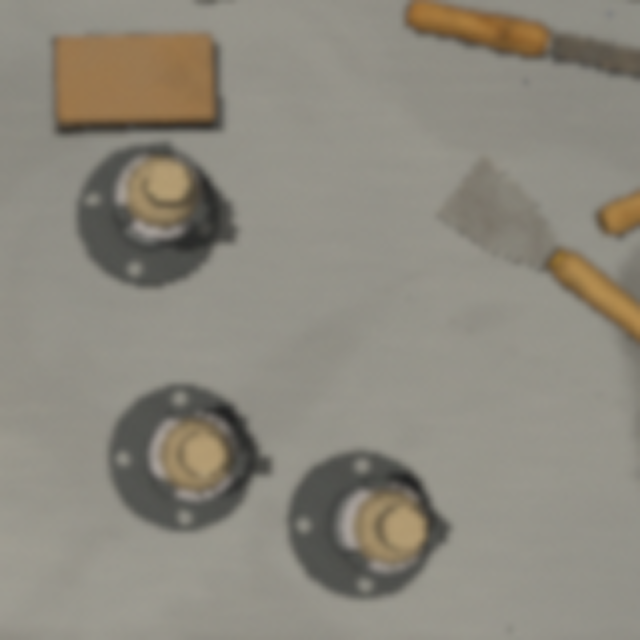

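View pics/c2.png

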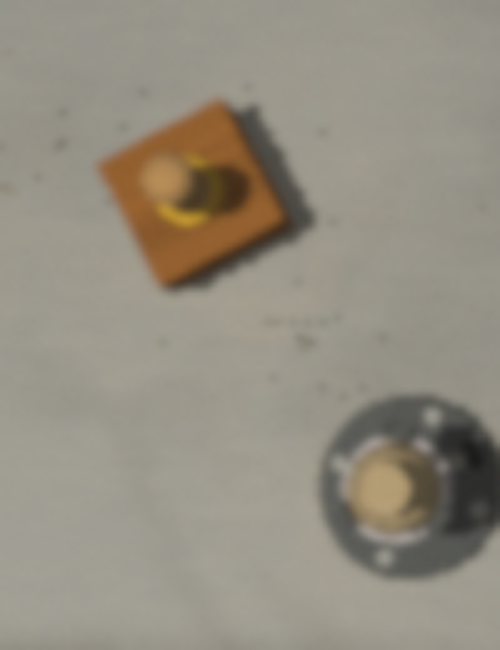

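View pics/c3.png

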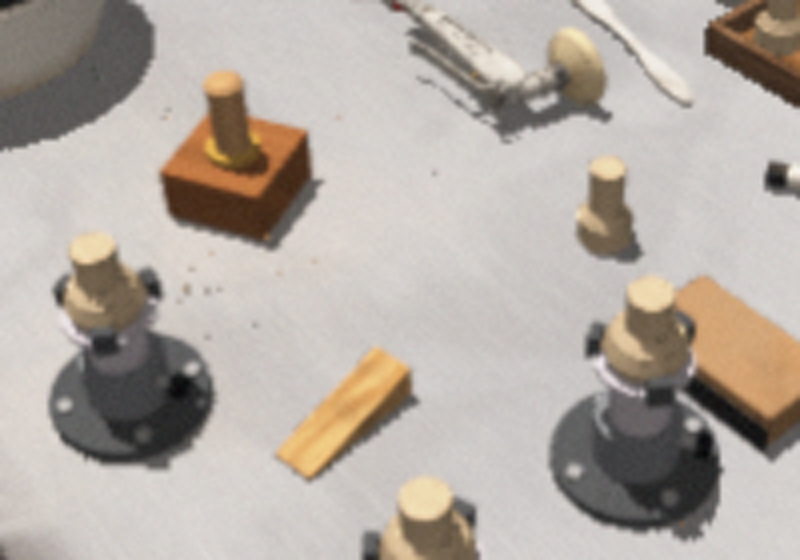

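Choice: A at top (357,194) is 0.62 m from the base; the others are 0.42, 0.47 and 0.49 m, so A is the cradle. The crop shows its foot rim, dish with jaws and core; the tall thing in the brown block is the stamp. I'll refine both positions with model overlays.

```bash
cat > ov.py <<'E'
from h import *
def ring(im,f,c,z,rad,col,s,x0,y0):
    P=[proj(im,[c[0]+rad*np.cos(a),c[1]+rad*np.sin(a),z]) for a in np.linspace(0,2*np.pi,60)]
    P=((np.array(P)+.5-[x0,y0])*s-.5); cv2.polylines(f,[np.round(P).astype(int)],True,col,1)
def sq(im,f,c,z,h,yaw,col,s,x0,y0):
    P=[]
    for a in range(4):
        t=yaw+np.pi/4+a*np.pi/2; P.append(proj(im,[c[0]+h*2**.5*np.cos(t),c[1]+h*2**.5*np.sin(t),z]))
    P=((np.array(P)+.5-[x0,y0])*s-.5); cv2.polylines(f,[np.round(P).astype(int)],True,col,1)
def show(name,box,items,out,s=6):
    im=load(name); x0,y0,x1,y1=box
    f=cv2.resize(im['frame'][y0:y1,x0:x1,::-1],None,fx=s,fy=s,interpolation=cv2.INTER_CUBIC)
    for it in items:
        if it[0]=='r': ring(im,f,it[1],it[2],it[3],it[4],s,x0,y0)
        else: sq(im,f,it[1],it[2],it[3],it[4],it[5],s,x0,y0)
    return f
E
python3 - <<'E'
from ov import *
A=(0.608,-0.135);S=(0.559,0.212)
a=[('r',A,.01,.05,(0,255,0)),('r',A,.044,.026,(255,255,0)),('r',A,.14,.013,(0,0,255))]
b=[('s',S,.04,.038,0.45,(0,255,0)),('r',S,.046,.019,(255,255,0)),('r',S,.103,.014,(0,0,255))]
F=[show('top0',(325,160,385,220),a,''),show('scene0',(335,195,395,265),a,''),show('top0',(200,180,260,240),b,''),show('scene0',(240,140,300,200),b,'')]
F=[cv2.resize(x[:360],(360,min(360,x.shape[0]))) for x in F]
F[1]=show('scene0',(335,200,395,260),a,'')
g=np.vstack([np.hstack(F[:2]),np.hstack(F[2:])]);print(g.shape)
cv2.imwrite('pics/ov1.png',cv2.resize(g,(600,600)))
E
```

```text
(720, 720, 3)
```

View pics/ov1.png

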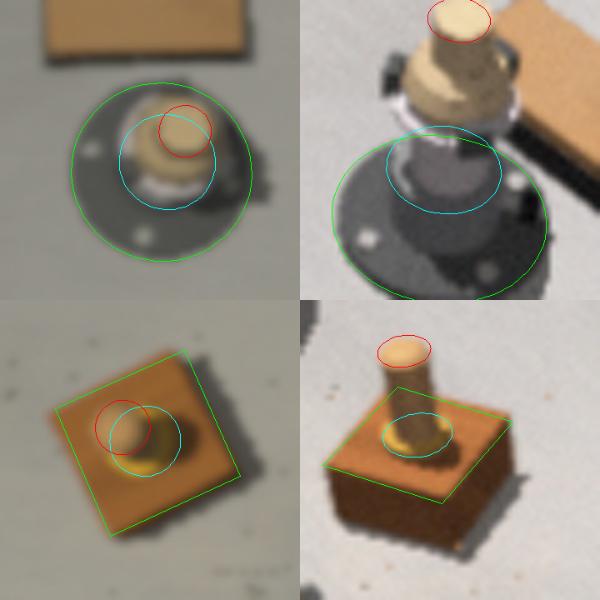

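```bash
cat >> h.py <<'E'
def go(x,y,z):
    o=r.get_obs(); M=R.from_euler('xyz',o['tcp_rot']).as_matrix()
    d=M.T@(np.array([x,y,z])-o['tcp_pos']); print('t',o['clock'],'tcp',o['tcp_pos'].round(4),'F',o['ft_force'].round(2),'w',round(o['grip_width'],4)); print('axes x,y,z\n',M.T.round(4)); print('tool delta',d.round(4)); return d
E
python3 - <<'E'
from h import *
go(.52,.25,.215)
E
```

```text
t 0.15 tcp [0.2606 0.5949 0.2137] F [ 0.1  -0.6  -0.02] w 0.0953
axes x,y,z
 [[-7.000e-04 -1.500e-03 -1.000e+00]
 [ 4.012e-01  9.160e-01 -1.600e-03]
 [ 9.160e-01 -4.012e-01 -1.000e-04]]
tool delta [-0.001  -0.2119  0.376 ]
```

```bash
python3 -m jog '{"grip":[100,100,100,100,100,100,100,100,100,100,100,100,100],"delta_pos":[[0,-0.017,0.03],[0,-0.017,0.03],[0,-0.017,0.03],[0,-0.017,0.03],[0,-0.017,0.03],[0,-0.017,0.03],[0,-0.017,0.03],[0,-0.017,0.03],[0,-0.017,0.03],[0,-0.017,0.03],[0,-0.017,0.03],[0,-0.017,0.03],[0,0,0]],"roll":[0,0,0,0,0,0,0,0,0,0,0,0,0]}' 40
python3 - <<'E'
from ov import *
snap('wrist','w1.png'); go(.5595,.2125,.12)
E
```

```text
clock: 1.45
tcp_pos: [0.515, 0.2503, 0.2084]
tcp_rot: [-1.914, 1.562, -2.323]
ft_force: [-0.5, -0.5, -0.1]
grip_width: 0.0951
t 1.5 tcp [0.514  0.2515 0.2083] F [-0.08  0.58  0.54] w 0.0949
axes x,y,z
 [[-0.0069 -0.0056 -1.    ]
 [ 0.3963  0.9181 -0.0078]
 [ 0.9181 -0.3964 -0.0041]]
tool delta [ 0.0882 -0.0171  0.0576]
```

View pics/w1.png

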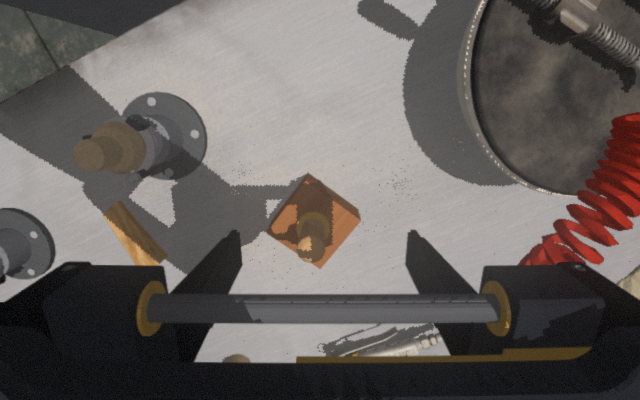

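The wrist view shows the stand at (314,222) with the stamp's button at (308,243). Overlay check.

```bash
python3 - <<'E'
from ov import *
S=(0.560,0.2135)
b=[('s',S,.04,.038,0.45,(0,255,0)),('r',S,.046,.019,(255,255,0)),('r',S,.103,.014,(0,0,255))]
F=[show('w1',(260,165,370,275),b,'',5),show('top0',(200,180,260,240),b,'',5)]
F[1]=cv2.resize(F[1],(550,550))
cv2.imwrite('pics/ov2.png',cv2.resize(np.hstack(F),(800,400)))
E
```

```text
(no output)
```

View pics/ov2.png

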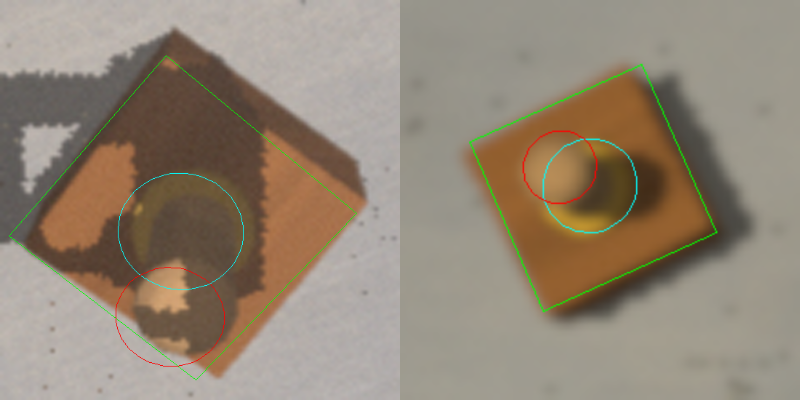

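```bash
python3 -m jog '{"grip":[100,100,100,100,100],"delta_pos":[[0.02,-0.005,0.01],[0.02,-0.005,0.01],[0.02,-0.004,0.01],[0.01,0,0],[0,0,0]],"roll":[0,0,0,0,0]}'
python3 - <<'E'
from ov import *
snap('wrist','w2.png'); go(.5595,.2155,.054)
S=(0.560,0.2135)
b=[('s',S,.04,.038,0.45,(0,255,0)),('r',S,.046,.019,(255,255,0)),('r',S,.103,.014,(0,0,255))]
F=[show('w2',(240,140,400,300),b,'',5)]
cv2.imwrite('pics/ov3.png',cv2.resize(np.hstack(F),(600,600)))
E
```

```text
clock: 2.0
tcp_pos: [0.5336, 0.2302, 0.1365]
tcp_rot: [-2.399, 1.563, -2.804]
ft_force: [0.2, -0.2, -0.8]
grip_width: 0.0953
t 2.05 tcp [0.5339 0.2304 0.1373] F [ 1.06 -0.4   0.27] w 0.0953
axes x,y,z
 [[-0.0063 -0.0023 -1.    ]
 [ 0.3929  0.9196 -0.0046]
 [ 0.9196 -0.3929 -0.0049]]
tool delta [ 0.0831 -0.0033  0.0298]
```

View pics/ov3.png

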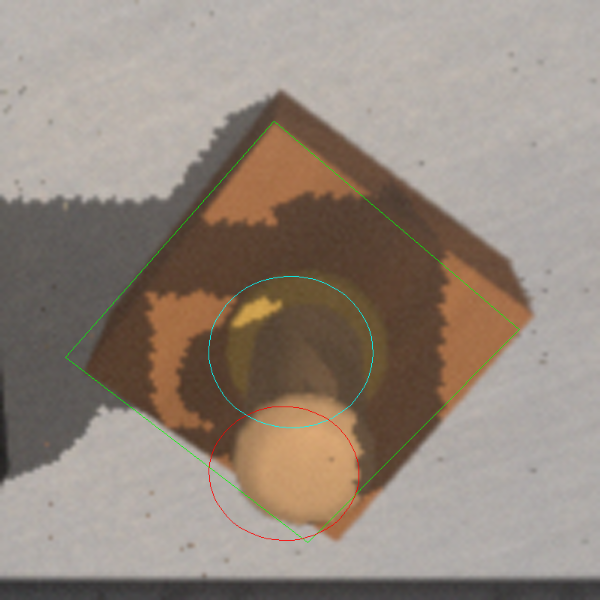

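```bash
python3 -m jog '{"grip":[100,100,100,100,100,100,100],"delta_pos":[[0,-0.001,0.015],[0,-0.001,0.014],[0,0,0],[0.03,0,0],[0.03,0,0],[0.02,0,0],[0,0,0]],"roll":[0,0,0,0,0,0,0]}'
python3 - <<'E'
from ov import *
snap('wrist','w3.png'); snap('scene','s3.png');go(.559,.2165,.054); crop('s3',200,90,340,220,'c4.png',4)
E
```

```text
clock: 2.75
tcp_pos: [0.5682, 0.2187, 0.0636]
tcp_rot: [0.712, 1.563, 0.309]
ft_force: [0.1, -0.1, -0.8]
grip_width: 0.0946
t 2.85 tcp [0.5703 0.2194 0.0668] F [0.21 0.19 0.2 ] w 0.0951
axes x,y,z
 [[ 0.0129  0.0039 -0.9999]
 [ 0.3923  0.9198  0.0086]
 [ 0.9197 -0.3924  0.0103]]
tool delta [ 0.0127 -0.0072 -0.0094]
```

View pics/w3.png

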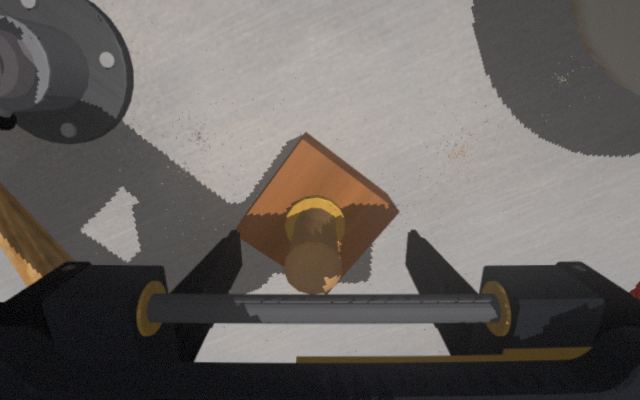

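View pics/c4.png

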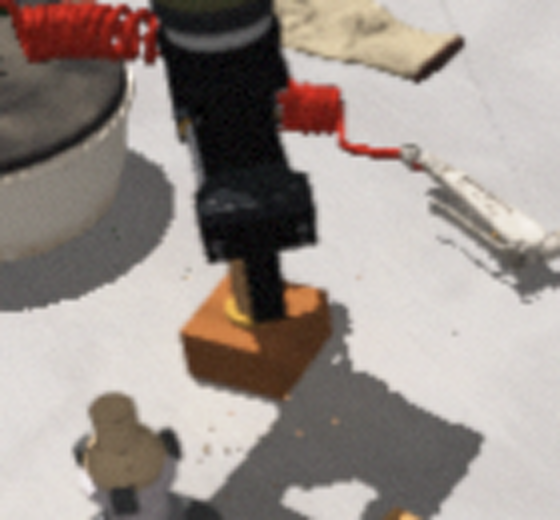

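```bash
python3 -m jog '{"grip":[100,100,100],"delta_pos":[[0.004,-0.007,-0.009],[0,0,0],[0,0,0]],"roll":[0,0,0]}'
python3 - <<'E'
from ov import *
go(.559,.2165,.054); snap('wrist','w4.png'); go(.559,.2165,.054);
snap('wrist','w4.png'); go(.559,.2165,.054);
E
```

```text
clock: 3.15
tcp_pos: [0.5612, 0.217, 0.0671]
tcp_rot: [0.699, 1.55, 0.295]
ft_force: [1.1, -0.7, 0.3]
grip_width: 0.0952
t 3.15 tcp [0.5612 0.217  0.0671] F [ 1.08 -0.69  0.33] w 0.0952
axes x,y,z
 [[ 0.0196  0.006  -0.9998]
 [ 0.3924  0.9197  0.0132]
 [ 0.9196 -0.3926  0.0157]]
tool delta [ 0.0131 -0.0015 -0.002 ]
t 3.2 tcp [0.561 0.217 0.067] F [ 0.47 -0.36 -0.69] w 0.0951
axes x,y,z
 [[ 0.0193  0.0059 -0.9998]
 [ 0.3924  0.9197  0.013 ]
 [ 0.9196 -0.3926  0.0154]]
tool delta [ 0.013  -0.0014 -0.0019]
t 3.25 tcp [0.561  0.217  0.0668] F [-0.02  0.33  0.35] w 0.095
axes x,y,z
 [[ 0.0189  0.0057 -0.9998]
 [ 0.3924  0.9197  0.0127]
 [ 0.9196 -0.3925  0.0152]]
tool delta [ 0.0127 -0.0014 -0.0019]
```

View pics/w4.png

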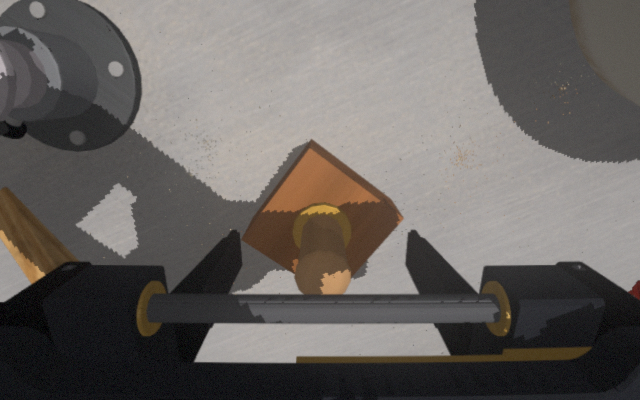

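```bash
python3 - <<'E'
from ov import *
im=load('w4')
o=r.get_obs();M=R.from_euler('xyz',o['tcp_rot']).as_matrix()
print('tcp px',proj(im,o['tcp_pos']),'top axis px',proj(im,o['tcp_pos']-M[:,0]*0.036))
S=(.559,.2168)
print(proj(im,[*S,.103]),proj(im,[*S,.046]))
print('button at z', onz(im,(322,273),.103),'flange',onz(im,(322,230),.046))
b=[('s',S,.04,.038,0.45,(0,255,0)),('r',S,.046,.019,(255,255,0)),('r',S,.103,.014,(0,0,255))]
cv2.imwrite('pics/ov4.png',show('w4',(230,130,410,310),b,'',4))
E
```

```text
tcp px [321.82972979 246.57486344] top axis px [321.5880606  280.22865755]
[320.53958086 278.22646222] [320.0151766  229.17599005]
button at z [0.55670338 0.21852693 0.103     ] flange [0.56002289 0.21773054 0.046     ]
```

View pics/ov4.png

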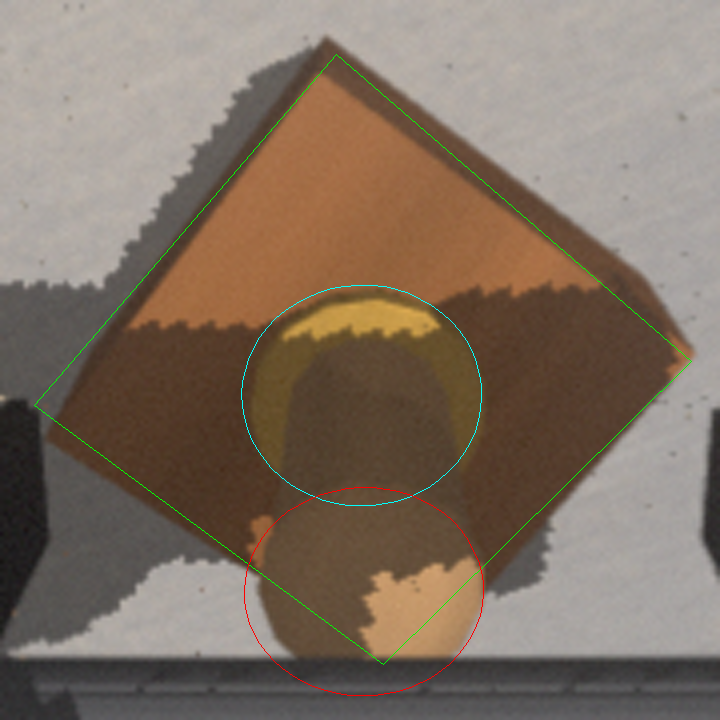

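```bash
python3 -m jog '{"grip":[100,100,100,100,100],"delta_pos":[[0.005,0,-0.001],[0.005,0,-0.001],[0.003,0,0],[0,0,0],[0,0,0]],"roll":[0,0,0,0,0]}'
python3 - <<'E'
from ov import *
go(.558,.2175,.054)
E
```

```text
clock: 3.75
tcp_pos: [0.5595, 0.2181, 0.0528]
tcp_rot: [0.699, 1.551, 0.296]
ft_force: [-0.1, -0.3, 0.4]
grip_width: 0.0954
t 3.75 tcp [0.5595 0.2181 0.0528] F [-0.06 -0.28  0.37] w 0.0954
axes x,y,z
 [[ 0.0193  0.0059 -0.9998]
 [ 0.3923  0.9198  0.013 ]
 [ 0.9197 -0.3924  0.0154]]
tool delta [-0.0012 -0.0011 -0.0011]
```

```bash
python3 -m jog '{"grip":[24,24,24,0,0,0,0,0],"delta_pos":[[0,0,0],[0,0,0],[0,0,0],[0,0,0],[0,0,0],[0,0,0],[0,0,0],[0,0,0]],"roll":[0,0,0,0,0,0,0,0]}' 40
python3 - <<'E'
from ov import *
go(.559,.2175,.054);snap('wrist','w5.png')
E
```

```text
clock: 4.55
tcp_pos: [0.5598, 0.2181, 0.0532]
tcp_rot: [0.698, 1.55, 0.295]
ft_force: [-0.4, 0.4, 0.2]
grip_width: 0.0365
t 4.55 tcp [0.5598 0.2181 0.0532] F [-0.38  0.37  0.16] w 0.0365
axes x,y,z
 [[ 0.0199  0.006  -0.9998]
 [ 0.3923  0.9197  0.0134]
 [ 0.9196 -0.3925  0.0159]]
tool delta [-0.0009 -0.0009 -0.0005]
```

View pics/w5.png

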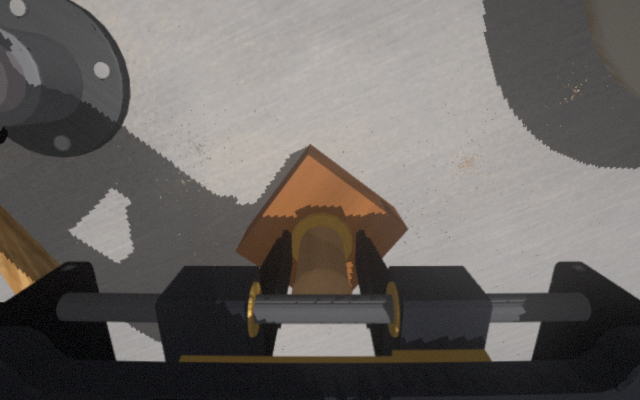

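Fingers still closing, with the handle centred between them at (323,260). Continue.

```bash
python3 -m jog '{"grip":[0,0,0,0,0,0],"delta_pos":[[0,0,0],[0,0,0],[0,0,0],[0,0,0],[0,0,0],[0,0,0]],"roll":[0,0,0,0,0,0]}' 40
python3 - <<'E'
from ov import *
go(.559,.2175,.054);snap('wrist','w6.png')
E
```

```text
clock: 5.2
tcp_pos: [0.5598, 0.2179, 0.0533]
tcp_rot: [0.68, 1.55, 0.277]
ft_force: [0.4, -0.1, 0.1]
grip_width: 0.0258
t 5.2 tcp [0.5598 0.2179 0.0533] F [ 0.42 -0.06  0.08] w 0.0258
axes x,y,z
 [[ 0.0197  0.0056 -0.9998]
 [ 0.3923  0.9198  0.0129]
 [ 0.9196 -0.3924  0.0159]]
tool delta [-0.0008 -0.0007 -0.0005]
```

View pics/w6.png

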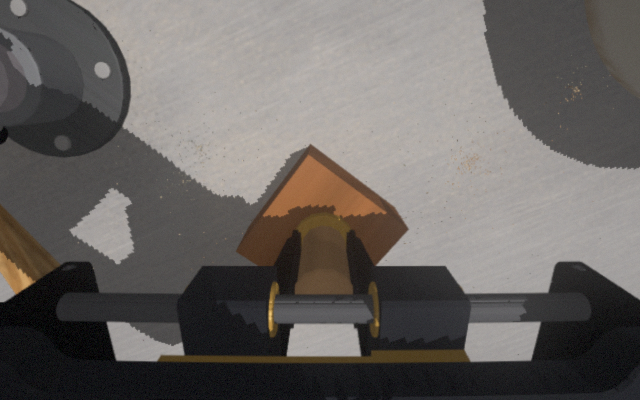

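```bash
python3 -m jog '{"grip":[0,0,0,0,0,0,0,0,0,0,0,0],"delta_pos":[[-0.005,0,0],[-0.01,0,0],[-0.015,0,0],[-0.015,0,0],[-0.02,0,0],[-0.02,0,0],[-0.025,0,0],[-0.025,0,0],[-0.025,0,0],[-0.02,0,0],[-0.01,0,0],[0,0,0]],"roll":[0,0,0,0,0,0,0,0,0,0,0,0]}' 40
python3 - <<'E'
from ov import *
snap('wrist','w7.png');snap('scene','s7.png');go(.58,-.12,.235);crop('s7',160,20,360,220,'c7.png',3)
E
```

```text
clock: 6.45
tcp_pos: [0.5561, 0.2171, 0.265]
tcp_rot: [0.695, 1.539, 0.292]
ft_force: [-0.1, -0.1, -1.1]
grip_width: 0.0257
t 6.55 tcp [0.5553 0.2168 0.2624] F [ 1.03  0.32 -1.84] w 0.0259
axes x,y,z
 [[ 0.0268  0.0081 -0.9996]
 [ 0.3921  0.9198  0.0179]
 [ 0.9196 -0.3924  0.0215]]
tool delta [ 0.0253 -0.3006  0.1543]
```

View pics/w7.png

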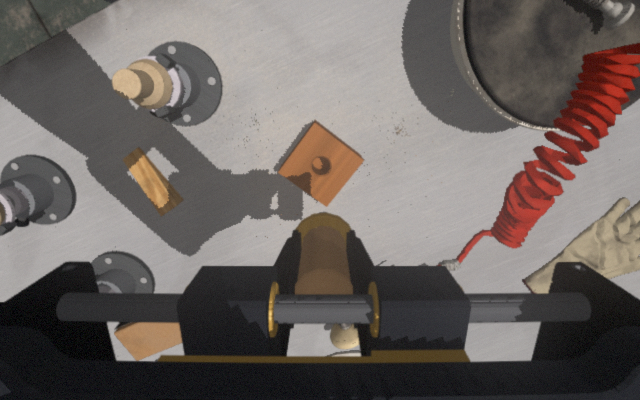

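View pics/c7.png

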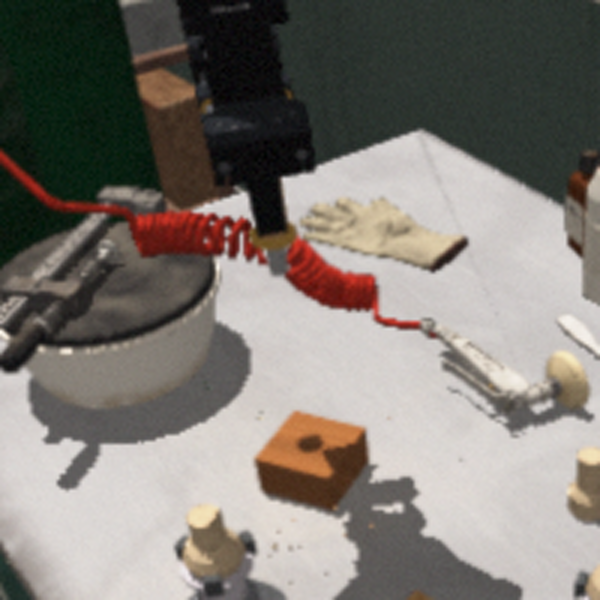

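The scene crop shows the stamp held upright, clear of the stand; the wrist view shows the empty hole at (320,164). Next I go toward the cradle.

```bash
python3 -m jog '{"grip":[0,0,0,0,0,0,0,0,0,0,0,0,0,0,0],"delta_pos":[[0,-0.01,0.004],[0,-0.02,0.008],[0,-0.025,0.01],[0,-0.025,0.01],[0,-0.025,0.01],[0,-0.025,0.01],[0,-0.025,0.01],[0,-0.025,0.01],[0,-0.025,0.01],[0,-0.025,0.01],[0,-0.025,0.01],[0,-0.02,0.008],[0,-0.01,0.004],[0,0,0],[0,0,0]],"roll":[0,0,0,0,0,0,0,0,0,0,0,0,0,0,0]}' 40
python3 - <<'E'
from ov import *
im=load('w7');print('hole',onz(im,(320,163.5),.04))
snap('wrist','w8.png');go(.608,-.135,.22)
E
```

```text
clock: 8.05
tcp_pos: [0.5338, -0.1089, 0.233]
tcp_rot: [3.138, 1.552, 2.733]
ft_force: [0.2, -0.0, -0.6]
grip_width: 0.0253
hole [0.55836682 0.21777255 0.04      ]
t 8.1 tcp [ 0.5339 -0.1086  0.233 ] F [ 0.77  0.21 -1.5 ] w 0.0258
axes x,y,z
 [[-1.760e-02  7.400e-03 -9.998e-01]
 [ 3.934e-01  9.193e-01 -1.000e-04]
 [ 9.192e-01 -3.934e-01 -1.900e-02]]
tool delta [0.0115 0.0049 0.0788]
```

View pics/w8.png

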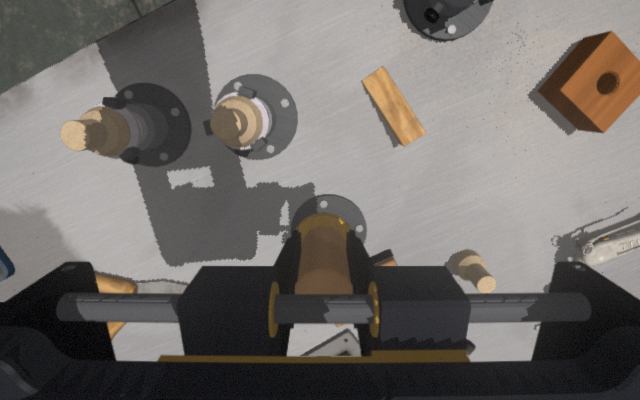

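Cradle A's foot is behind the held stamp at (325,225). I back off to see it clear of the fingers.

```bash
python3 -m jog '{"grip":[0,0,0,0,0,0,0,0],"delta_pos":[[0,0,-0.01],[0,0,-0.015],[0,0,-0.015],[0,0,-0.015],[0,0,-0.015],[0,0,-0.01],[0,0,0],[0,0,0]],"roll":[0,0,0,0,0,0,0,0]}' 40
python3 - <<'E'
from ov import *
snap('wrist','w9.png');go(.608,-.135,.22)
E
```

```text
clock: 8.9
tcp_pos: [0.455, -0.0688, 0.2348]
tcp_rot: [3.061, 1.552, 2.667]
ft_force: [-0.5, 0.2, -1.0]
grip_width: 0.0256
t 8.95 tcp [ 0.4551 -0.0689  0.2348] F [ 0.5  -0.46 -0.97] w 0.0254
axes x,y,z
 [[-0.0174  0.009  -0.9998]
 [ 0.3841  0.9233  0.0016]
 [ 0.9231 -0.384  -0.0195]]
tool delta [ 0.0115 -0.0023  0.1668]
```

View pics/w9.png

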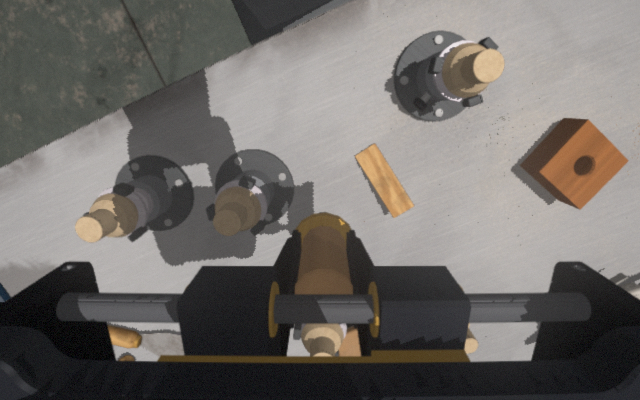

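The target now lies under the gripper at (325,340): image-down is tool +z. I go past the cradle instead, at a height well above the core.

```bash
python3 -m jog '{"grip":[0,0,0,0,0,0,0,0,0,0,0,0,0,0,0,0,0],"delta_pos":[[0,0,0.01],[0,0,0.015],[0,0,0.018],[0,0,0.018],[0,0,0.018],[0,0,0.018],[0,0,0.018],[0,0,0.018],[0,0,0.018],[0,0,0.018],[0,0,0.018],[0,0,0.018],[0,0,0.015],[0,0,0.01],[0,0,0.005],[0,0,0],[0,0,0]],"roll":[0,0,0,0,0,0,0,0,0,0,0,0,0,0,0,0,0]}' 40
python3 - <<'E'
from ov import *
snap('wrist','w10.png');snap('wrist','w10b.png');go(.608,-.135,.22)
E
```

```text
clock: 10.65
tcp_pos: [0.6947, -0.1719, 0.2189]
tcp_rot: [3.111, 1.546, 2.712]
ft_force: [-0.8, 0.6, -1.3]
grip_width: 0.0257
t 10.75 tcp [ 0.6945 -0.1718  0.2192] F [-0.51 -0.69 -0.73] w 0.0259
axes x,y,z
 [[-2.200e-02  1.010e-02 -9.997e-01]
 [ 3.884e-01  9.215e-01  7.000e-04]
 [ 9.212e-01 -3.882e-01 -2.420e-02]]
tool delta [ 0.0015  0.0003 -0.094 ]
```

View pics/w10b.png

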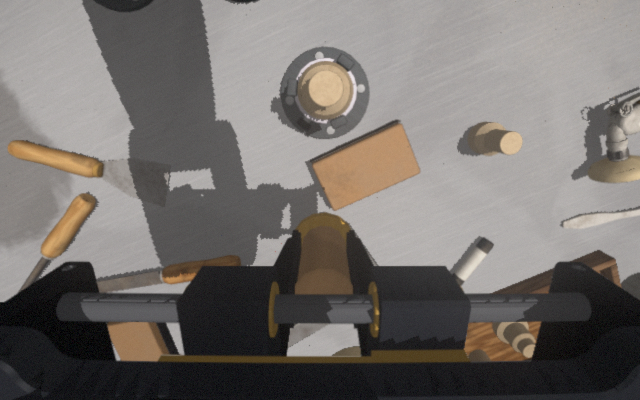

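Cradle A is seen from nearly straight above at (326,92), with no occlusion. Fit overlay.

```bash
python3 - <<'E'
from ov import *
im=load('w10b'); print(onz(im,(326,92.5),.01), onz(im,(326.5,90),.135),im['position'])
A=onz(im,(326,92.5),.01)[:2]
a=[('r',A,.01,.05,(0,255,0)),('r',A,.14,.013,(0,0,255))]
cv2.imwrite('pics/ov10.png',show('w10b',(270,35,380,145),a,'',6))
E
```

```text
[ 0.61123818 -0.1322885   0.01      ] [ 0.61342099 -0.1340909   0.135     ] [ 0.62252104 -0.14096656  0.39146753]
```

View pics/ov10.png

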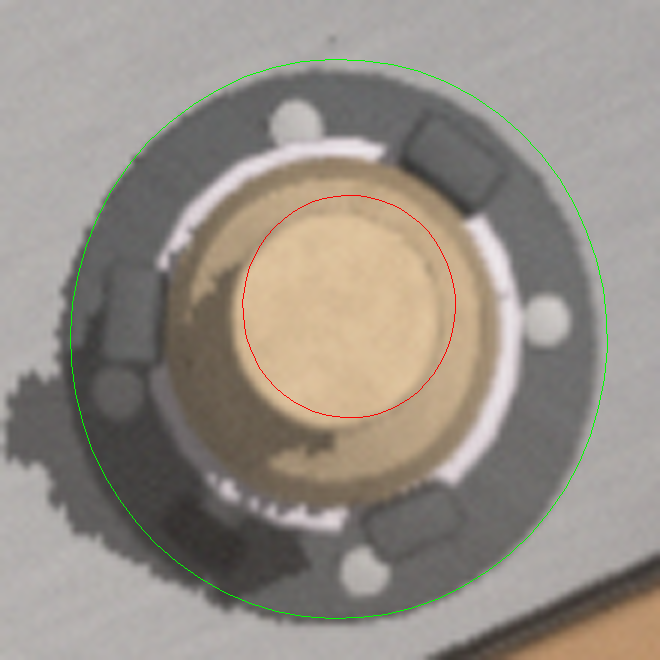

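```bash
python3 - <<'E'
from ov import *
im=load('w10b');o=r.get_obs();M=R.from_euler('xyz',o['tcp_rot']).as_matrix();p=o['tcp_pos']
x0,y0,s=270,190,6
f=cv2.resize(im['frame'][y0:y0+90,x0:x0+110,::-1],None,fx=s,fy=s,interpolation=cv2.INTER_CUBIC)
f=np.clip(f.astype(float)*1.8,0,255).astype(np.uint8)
for dz,col in [(0,(0,255,0)),(-.003,(0,0,255)),(.003,(255,255,0))]:
  for xo in (.0073,.0133):
    P=np.array([proj(im,p+M@np.array([xo,.019*np.cos(a),dz+.019*np.sin(a)])) for a in np.linspace(0,6.283,80)])
    cv2.polylines(f,[np.round((P+.5-[x0,y0])*s-.5).astype(int)],True,col,1)
cv2.imwrite('pics/ov11.png',f)
E
```

View pics/ov11.png

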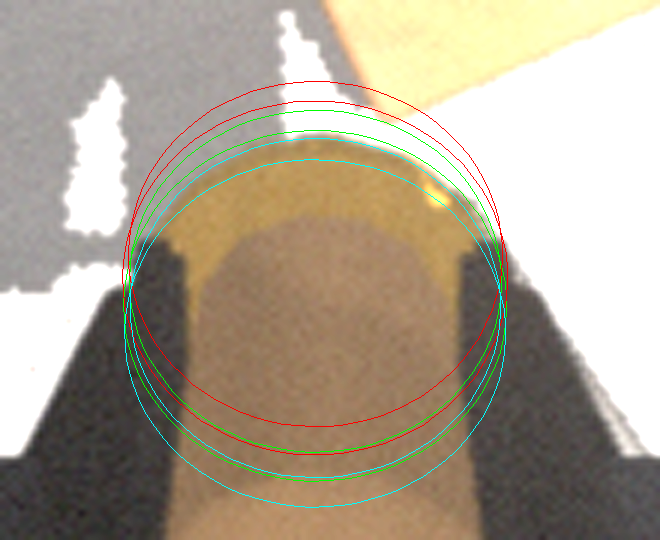

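```bash
python3 - <<'E'
from ov import *
im=load('w10b');o=r.get_obs();M=R.from_euler('xyz',o['tcp_rot']).as_matrix();p=o['tcp_pos']
C=np.array(im['position']); print('cam in tool',M.T@(C-p)); print('cam axes in tool\n',(M.T@att(im)).round(4))
for q in [(0,.013,-.01),(0,-.013,-.01),(0,.013,.01),(0,-.013,.01),(0,-.025,-.01),(0,.025,-.01),(0,0,0)]:
    print(q,((proj(im,p+M@np.array(q))+.5-[270,190])*6-.5).round(1))
im=load('w4')
x0,y0,s=215,210,8
f=cv2.resize(im['frame'][y0:y0+60,x0:x0+50,::-1],None,fx=s,fy=s,interpolation=cv2.INTER_CUBIC)
f=np.clip(f.astype(float)*1.8,0,255).astype(np.uint8);
g=cv2.resize(im['frame'][y0:y0+60,390:440,::-1],None,fx=s,fy=s,interpolation=cv2.INTER_CUBIC)
g=np.clip(g.astype(float)*1.8,0,255).astype(np.uint8);
cv2.imwrite('pics/c12.png',np.hstack([f,g])[:,:800])
E
```

```text
cam in tool [-0.17034623  0.00059276 -0.08241509]
cam axes in tool
 [[-9.000e-04  2.937e-01 -9.559e-01]
 [ 1.000e+00  2.000e-04 -8.000e-04]
 [-1.000e-04 -9.559e-01 -2.937e-01]]
(0, 0.013, -0.01) [452.6 246.2]
(0, -0.013, -0.01) [176.3 246.3]
(0, 0.013, 0.01) [448.4 436.4]
(0, -0.013, 0.01) [180.9 436.5]
(0, -0.025, -0.01) [ 48.8 246.2]
(0, 0.025, -0.01) [580.  246.1]
(0, 0, 0) [314.5 343. ]
```

View pics/c12.png

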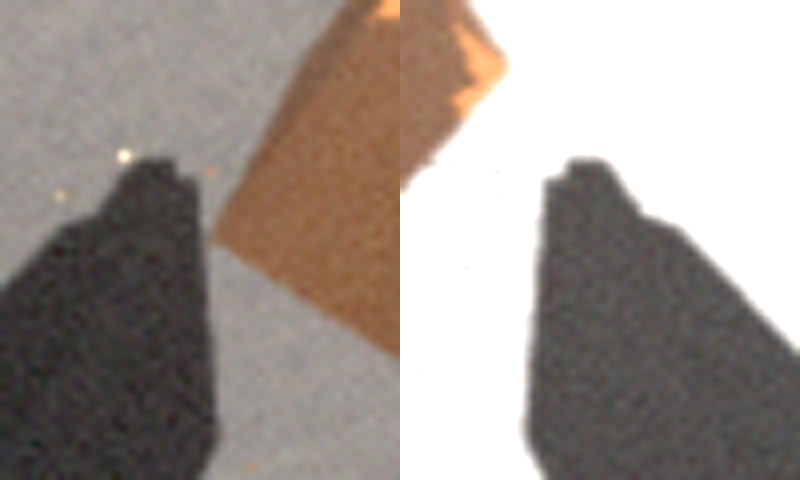

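```bash
cat >> h.py <<'E'
Q=np.array([.0433,0,.0025])
def face(x=.6116,y=-.1351,z=.165):
    o=r.get_obs(); M=R.from_euler('xyz',o['tcp_rot']).as_matrix()
    f=o['tcp_pos']+M@Q; d=M.T@(np.array([x,y,z])-f)
    print('t',o['clock'],'tcp',o['tcp_pos'].round(4),'face',f.round(4),'F',o['ft_force'].round(2),'tilt',M[:2,0].round(4),'w',round(o['grip_width'],4)); print('tool delta',d.round(4))
    return f
E
python3 -c "
from h import *
face()"
```

```text
t 10.75 tcp [ 0.6945 -0.1718  0.2192] face [ 0.6958 -0.1723  0.1758] F [-0.51 -0.69 -0.73] tilt [-0.022   0.0101] w 0.0259
tool delta [ 0.0131  0.0016 -0.0918]
```

```bash
python3 -m jog '{"grip":[0,0,0,0,0,0,0,0,0,0,0],"delta_pos":[[0,0,-0.01],[0,0,-0.014],[0,0,-0.015],[0,0,-0.015],[0,0,-0.015],[0,0,-0.012],[0,0,-0.008],[0,0.001,-0.003],[0,0,0],[0,0,0],[0,0,0]],"roll":[0,0,0,0,0,0,0,0,0,0,0]}' 40
python3 -c "
from h import *
snap('scene','s13.png');snap('top','t13.png');face()
crop('s13',320,140,420,270,'c13.png',4);crop('t13',310,150,410,250,'c14.png',4)"
```

```text
clock: 11.85
tcp_pos: [0.601, -0.1305, 0.225]
tcp_rot: [3.081, 1.55, 2.684]
ft_force: [0.0, -0.8, -0.6]
grip_width: 0.0257
t 11.95 tcp [ 0.6011 -0.1305  0.2248] face [ 0.6026 -0.1311  0.1815] F [-0.78  0.44 -0.9 ] tilt [-0.0186  0.0092] w 0.0257
tool delta [ 0.0163 -0.0002  0.0102]
```

View pics/c13.png

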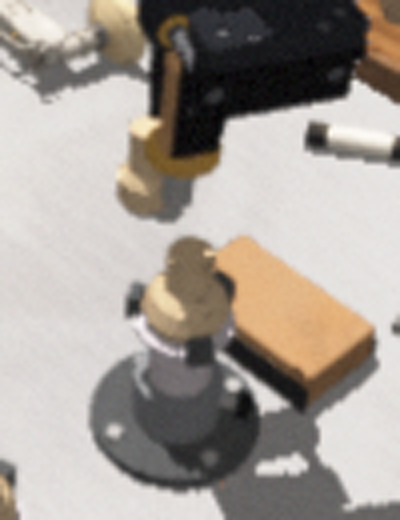

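View pics/c14.png

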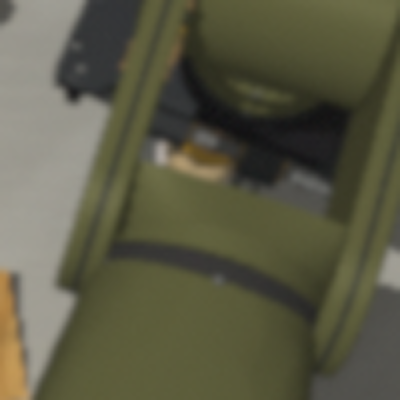

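```bash
python3 -m jog '{"grip":[0,0,0,0,0,0],"delta_pos":[[0.003,0,0.005],[0.003,0,0.004],[0.003,0,0.002],[0.002,0,0],[0,0,0],[0,0,0]],"roll":[0,0,0,0,0,0]}' 40
python3 -c "
from ov import *
snap('scene','s15.png');snap('wrist','w15.png');f=face()
A=(.6116,-.1351)
a=[('r',A,.01,.05,(0,255,0)),('r',f,f[2],.008,(255,0,255)),('r',f,f[2]+.033,.019,(255,0,255)),('r',A,.14,.013,(0,0,255))]
cv2.imwrite('pics/c15.png',show('s15',(320,150,410,260),a,'',6)[:600])"
```

```text
clock: 12.55
tcp_pos: [0.6123, -0.1355, 0.2111]
tcp_rot: [3.097, 1.548, 2.699]
ft_force: [0.4, 0.3, -1.9]
grip_width: 0.0258
t 12.65 tcp [ 0.6123 -0.1355  0.2113] face [ 0.6138 -0.136   0.1679] F [-0.1  -0.11 -1.38] tilt [-0.0204  0.0097] w 0.0257
tool delta [ 0.003  -0.     -0.0023]
```

View pics/c15.png

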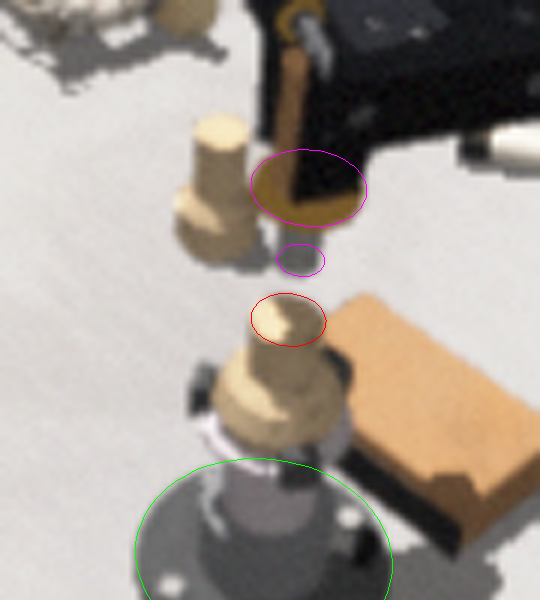

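View pics/w15.png

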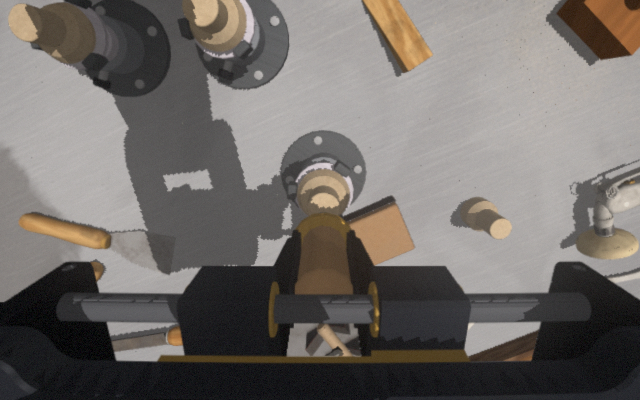

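```bash
python3 -c "
from ov import *
A=(.6116,-.1351)
for A,n in [(A,'a')]:
  a=[('r',A,.01,.05,(0,255,0)),('r',A,.135,.013,(0,0,255)),('r',A,.145,.013,(255,0,0))]
  cv2.imwrite('pics/c16.png',show('w15',(270,125,380,225),a,'',6))"
```

```text
(no output)
```

View pics/c16.png

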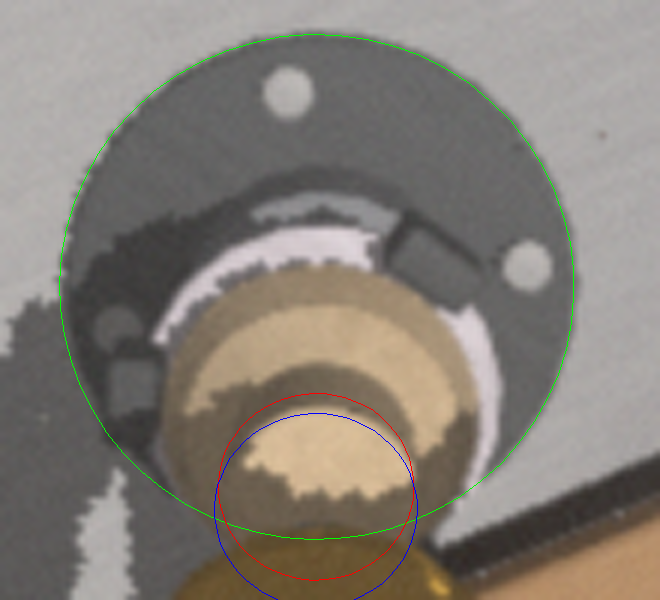

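The overlay matches the foot and core. Correct by -2 mm in tool z and come down to just above the highest possible core top.

```bash
python3 -m jog '{"grip":[0,0,0,0,0,0,0],"delta_pos":[[0.003,0,-0.002],[0.003,0,0],[0.003,0,0],[0.002,0,0],[0,0,0],[0,0,0],[0,0,0]],"roll":[0,0,0,0,0,0,0]}' 40
python3 -c "
from ov import *
for i in range(3): face(z=.13); snap('scene','s17.png')
f=face()
A=(.6116,-.1351)
a=[('r',A,.01,.05,(0,255,0)),('r',f,f[2],.008,(255,0,255)),('r',f,f[2]+.033,.019,(255,0,255)),('r',A,.14,.013,(0,0,255))]
cv2.imwrite('pics/c17.png',show('s17',(320,150,410,250),a,'',6)[:600])"
```

```text
clock: 13.35
tcp_pos: [0.6099, -0.1344, 0.1997]
tcp_rot: [3.09, 1.549, 2.692]
ft_force: [-0.2, -0.2, -0.2]
grip_width: 0.0259
t 13.35 tcp [ 0.6099 -0.1344  0.1997] face [ 0.6114 -0.1349  0.1564] F [-0.24 -0.23 -0.16] tilt [-0.0198  0.0096] w 0.0259
tool delta [ 0.0264 -0.0001  0.0009]
t 13.4 tcp [ 0.6099 -0.1344  0.1998] face [ 0.6114 -0.1349  0.1564] F [-0.24 -0.46 -1.25] tilt [-0.0197  0.0095] w 0.0259
tool delta [ 0.0264 -0.0001  0.0008]
t 13.45 tcp [ 0.61   -0.1344  0.1998] face [ 0.6114 -0.1349  0.1565] F [-0.69  0.61 -1.53] tilt [-0.0196  0.0094] w 0.0256
tool delta [ 0.0265 -0.0001  0.0008]
t 13.5 tcp [ 0.61   -0.1344  0.1998] face [ 0.6114 -0.1349  0.1565] F [ 0.06  0.11 -1.4 ] tilt [-0.0196  0.0095] w 0.026
tool delta [-0.0085 -0.0001  0.    ]
```

View pics/c17.png

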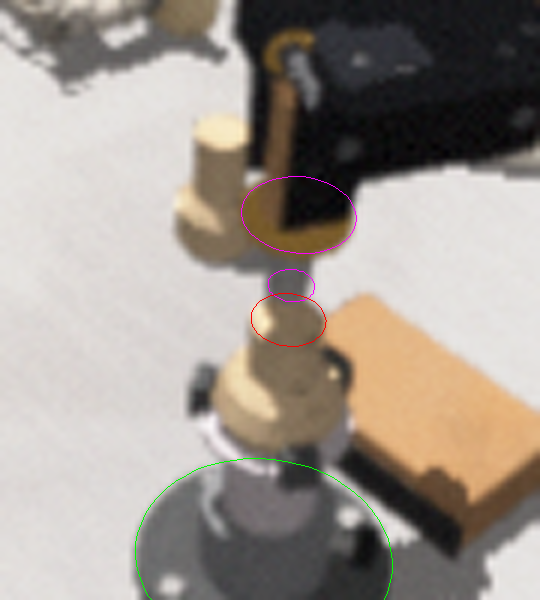

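```bash
python3 -m jog '{"grip":[0,0,0,0,0,0,0],"delta_pos":[[0.002,0,0],[0.002,0,0],[0.002,0,0],[0.002,0,0],[0.001,0,0],[0,0,0],[0,0,0]],"roll":[0,0,0,0,0,0,0]}' 40
python3 -c "
from ov import *
for i in range(3): face(z=.13); snap('scene','s18.png')
crop('s18',330,160,400,230,'c18.png',8)
"
```

```text
clock: 14.2
tcp_pos: [0.6098, -0.1343, 0.1899]
tcp_rot: [3.089, 1.549, 2.692]
ft_force: [-0.5, 0.0, -1.0]
grip_width: 0.0253
t 14.2 tcp [ 0.6098 -0.1343  0.1899] face [ 0.6112 -0.1349  0.1466] F [-0.51  0.   -0.96] tilt [-0.0197  0.0095] w 0.0253
tool delta [ 0.0166 -0.0001  0.0008]
t 14.25 tcp [ 0.6098 -0.1343  0.1899] face [ 0.6112 -0.1348  0.1466] F [-0.26 -0.87 -1.75] tilt [-0.0198  0.0096] w 0.0259
tool delta [ 0.0166 -0.0001  0.0008]
t 14.3 tcp [ 0.6098 -0.1343  0.19  ] face [ 0.6112 -0.1349  0.1467] F [ 0.88 -0.58 -1.43] tilt [-0.0197  0.0095] w 0.0259
tool delta [ 0.0166 -0.0001  0.0008]
```

View pics/c18.png

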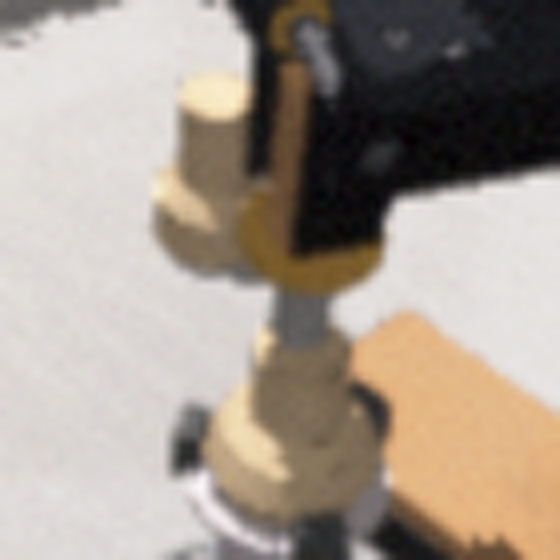

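No contact yet: force is at its -1.4 N baseline. The shank at (300,320) is centred on the core (303) in the crop. Carry on slowly.

```bash
python3 -m jog '{"grip":[0,0,0,0,0,0],"delta_pos":[[0.001,0,0],[0.001,0,0],[0.001,0,0],[0.001,0,0],[0.001,0,0],[0,0,0]],"roll":[0,0,0,0,0,0]}' 40
python3 -c "
from ov import *
for i in range(4): face(z=.13); snap('scene','s19.png')
"
```

```text
clock: 14.95
tcp_pos: [0.6098, -0.1343, 0.1848]
tcp_rot: [3.085, 1.549, 2.687]
ft_force: [-0.2, -0.1, -1.9]
grip_width: 0.0255
t 14.95 tcp [ 0.6098 -0.1343  0.1848] face [ 0.6113 -0.1348  0.1415] F [-0.17 -0.06 -1.91] tilt [-0.0192  0.0094] w 0.0255
tool delta [ 0.0115 -0.0001  0.0007]
t 15.0 tcp [ 0.6098 -0.1343  0.1849] face [ 0.6113 -0.1349  0.1415] F [-0.67 -1.01 -0.85] tilt [-0.0192  0.0093] w 0.0255
tool delta [ 0.0115 -0.0001  0.0006]
t 15.05 tcp [ 0.6099 -0.1343  0.185 ] face [ 0.6114 -0.1349  0.1417] F [ 0.49 -0.7  -1.25] tilt [-0.019   0.0093] w 0.0258
tool delta [ 0.0117 -0.0001  0.0005]
t 15.1 tcp [ 0.6099 -0.1343  0.1851] face [ 0.6114 -0.1349  0.1418] F [-0.02  0.05 -1.18] tilt [-0.0188  0.0093] w 0.026
tool delta [ 0.0118 -0.0001  0.0005]
```

```bash
python3 -m jog '{"grip":[0,0,0,0,0,0],"delta_pos":[[0.001,0,0],[0.001,0,0],[0.001,0,0],[0.001,0,0],[0.001,0,0],[0,0,0]],"roll":[0,0,0,0,0,0]}' 40
python3 -c "
from ov import *
for i in range(4): face(z=.13); snap('scene','s20.png')
crop('s20',330,160,400,230,'c20.png',8)
"
```

```text
clock: 15.75
tcp_pos: [0.6103, -0.1344, 0.1822]
tcp_rot: [3.075, 1.551, 2.677]
ft_force: [-1.4, 1.2, 1.8]
grip_width: 0.0254
t 15.75 tcp [ 0.6103 -0.1344  0.1822] face [ 0.6118 -0.135   0.1389] F [-1.36  1.24  1.77] tilt [-0.0174  0.0087] w 0.0254
tool delta [ 0.0089 -0.0002  0.    ]
t 15.8 tcp [ 0.6103 -0.1345  0.1823] face [ 0.6118 -0.1351  0.139 ] F [-1.57  0.65  2.34] tilt [-0.0173  0.0086] w 0.0256
tool delta [ 0.009  -0.0001 -0.    ]
t 15.85 tcp [ 0.6103 -0.1344  0.1823] face [ 0.6118 -0.135   0.1389] F [-1.27  0.82  2.06] tilt [-0.0174  0.0087] w 0.0254
tool delta [ 0.0089 -0.0002  0.    ]
t 15.9 tcp [ 0.6103 -0.1344  0.1822] face [ 0.6118 -0.135   0.1389] F [-1.19  0.62  2.31] tilt [-0.0174  0.0087] w 0.0252
tool delta [ 0.0089 -0.0002 -0.    ]
```

View pics/c20.png

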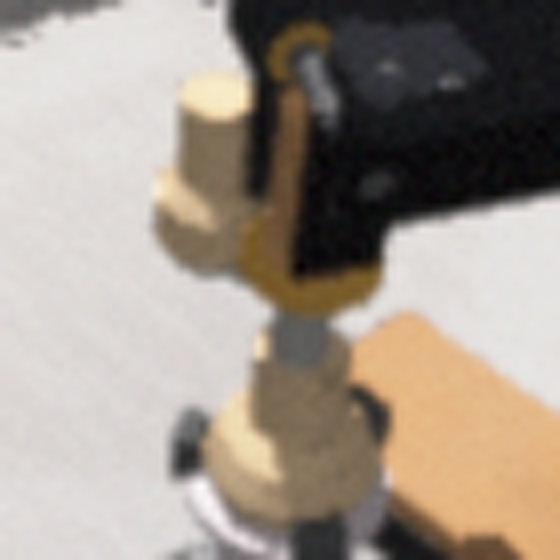

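Contact: Fz rose to +2.1, so about 3.5 N. Build it up gently.

```bash
python3 -m jog '{"grip":[0,0,0,0,0],"delta_pos":[[0.001,0,0],[0.001,0,0],[0.001,0,0],[0.001,0,0],[0,0,0]],"roll":[0,0,0,0,0]}' 40
python3 -c "
from ov import *
for i in range(2): face(z=.13); snap('scene','s21.png')
"
```

```text
clock: 16.45
tcp_pos: [0.6104, -0.1345, 0.1795]
tcp_rot: [3.074, 1.552, 2.677]
ft_force: [-2.3, 0.4, 4.8]
grip_width: 0.0255
t 16.45 tcp [ 0.6104 -0.1345  0.1795] face [ 0.6119 -0.1351  0.1362] F [-2.33  0.41  4.75] tilt [-0.0168  0.0084] w 0.0255
tool delta [ 0.0062 -0.0002 -0.0002]
t 16.5 tcp [ 0.6104 -0.1345  0.1796] face [ 0.612  -0.1351  0.1363] F [-2.89  1.22  5.13] tilt [-0.0168  0.0084] w 0.026
tool delta [ 0.0063 -0.0002 -0.0002]
```

```bash
python3 -m jog '{"grip":[0,0,0,0,0],"delta_pos":[[0.001,0,-0.0003],[0.001,0,-0.0003],[0.001,0,-0.0003],[0.001,0,-0.0003],[0,0,0]],"roll":[0,0,0,0,0]}' 40
python3 -c "
from ov import *
for i in range(2): face(z=.13); snap('scene','s22.png')
"
```

```text
clock: 17.05
tcp_pos: [0.6103, -0.1344, 0.1782]
tcp_rot: [3.054, 1.556, 2.656]
ft_force: [-3.5, 0.8, 5.6]
grip_width: 0.0257
t 17.05 tcp [ 0.6103 -0.1344  0.1782] face [ 0.6121 -0.1351  0.1348] F [-3.49  0.78  5.6 ] tilt [-0.0132  0.007 ] w 0.0257
tool delta [ 0.0048 -0.0002 -0.0004]
t 17.1 tcp [ 0.6103 -0.1344  0.1783] face [ 0.612  -0.1351  0.135 ] F [-3.39  0.28  4.97] tilt [-0.0133  0.007 ] w 0.0254
tool delta [ 0.005  -0.0002 -0.0003]
```

```bash
python3 -m jog '{"grip":[0,0,0],"delta_pos":[[0.002,0,-0.001],[0.002,0,-0.001],[0.001,0,0]],"roll":[0,0,0]}' 40
python3 -c "
from ov import *
for i in range(2): face(z=.13); snap('scene','s22.png')
"
```

```text
clock: 17.45
tcp_pos: [0.6102, -0.1344, 0.1766]
tcp_rot: [2.985, 1.562, 2.587]
ft_force: [-3.8, 1.1, 7.1]
grip_width: 0.0256
t 17.45 tcp [ 0.6102 -0.1344  0.1766] face [ 0.6122 -0.1352  0.1332] F [-3.76  1.08  7.12] tilt [-0.0077  0.0047] w 0.0256
tool delta [ 0.0032 -0.0002 -0.0005]
t 17.5 tcp [ 0.6102 -0.1344  0.1766] face [ 0.6122 -0.1352  0.1333] F [-3.82 -0.36  8.05] tilt [-0.0078  0.0048] w 0.0257
tool delta [ 0.0033 -0.0002 -0.0005]
```

Now about 9 N; horizontal load comes from the tilted face righting itself. Small last increase, then hold.

```bash
python3 -m jog '{"grip":[0,0,0],"delta_pos":[[0.002,0,0],[0.002,0,0],[0.001,0,0]],"roll":[0,0,0]}' 40
python3 -c "
from ov import *
for i in range(3): face(z=.13); snap('scene','s22.png')
"
```

```text
clock: 17.85
tcp_pos: [0.6103, -0.1344, 0.1752]
tcp_rot: [2.991, 1.562, 2.593]
ft_force: [-4.0, 0.7, 9.7]
grip_width: 0.0255
t 17.85 tcp [ 0.6103 -0.1344  0.1752] face [ 0.6123 -0.1352  0.1319] F [-4.05  0.75  9.72] tilt [-0.0072  0.0044] w 0.0255
tool delta [ 0.0019 -0.0002 -0.0007]
t 17.9 tcp [ 0.6103 -0.1344  0.1753] face [ 0.6123 -0.1352  0.132 ] F [-4.29  1.02  8.77] tilt [-0.0071  0.0044] w 0.0259
tool delta [ 0.002  -0.0002 -0.0007]
t 17.95 tcp [ 0.6103 -0.1344  0.1753] face [ 0.6123 -0.1352  0.132 ] F [-5.7   0.59  8.7 ] tilt [-0.0071  0.0043] w 0.026
tool delta [ 0.002  -0.0002 -0.0007]
```

```bash
python3 -m jog '{"grip":[0,0],"delta_pos":[[0.002,0,0],[0.001,0,0]],"roll":[0,0]}' 40
python3 -c "
from ov import *
L=[]
for i in range(46):
    r.get_image('scene'); L.append(r.get_obs()['ft_force'])
    if i%9==0: print(np.mean(L[-9:],0).round(2))
face(z=.13); snap('scene','s23.png');crop('s23',330,160,400,230,'c23.png',8)
"
```

```text
clock: 18.2
tcp_pos: [0.6103, -0.1344, 0.175]
tcp_rot: [2.991, 1.563, 2.594]
ft_force: [-5.6, 1.5, 9.1]
grip_width: 0.0257
[-5.61  1.69  8.42]
[-4.56  1.46  8.98]
[-4.53  1.17  9.1 ]
[-4.44  1.55  8.67]
[-4.84  1.26  9.02]
[-4.62  0.99  9.28]
t 20.5 tcp [ 0.6103 -0.1344  0.1751] face [ 0.6123 -0.1352  0.1317] F [-5.51  0.89  9.02] tilt [-0.0068  0.0041] w 0.0259
tool delta [ 0.0018 -0.0002 -0.0007]
```

View pics/c23.png

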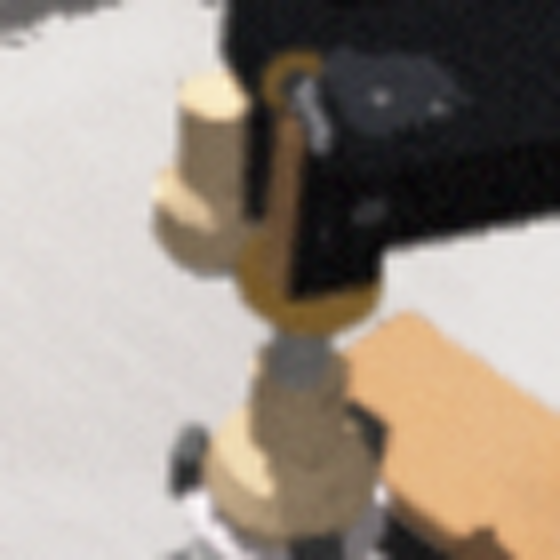

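Steady at about 10.4 N normal (11.4 N with the side load). I raise it by about 1 N to centre it on 12 N and hold again.

```bash
python3 -m jog '{"grip":[0,0],"delta_pos":[[0.002,0,0],[0.002,0,0]],"roll":[0,0]}' 40
python3 -c "
from ov import *
L=[]
for i in range(42):
    r.get_image('scene'); L.append(r.get_obs()['ft_force'])
    if i%9==0: print(np.mean(L[-9:],0).round(2))
face(z=.13)
"
```

```text
clock: 20.75
tcp_pos: [0.6103, -0.1344, 0.1741]
tcp_rot: [3.001, 1.563, 2.603]
ft_force: [-5.2, 0.8, 9.7]
grip_width: 0.0257
[-5.44  1.69 10.66]
[-5.1   1.46 10.09]
[-5.39  1.41 10.07]
[-5.12  1.38  9.99]
[-5.26  1.41 10.07]
t 22.85 tcp [ 0.6104 -0.1344  0.1742] face [ 0.6124 -0.1352  0.1309] F [-4.92  1.08  8.54] tilt [-0.0064  0.0038] w 0.0261
tool delta [ 0.0009 -0.0002 -0.0008]
```

```bash
python3 -m jog '{"grip":[0,0,0,0,0,0,0,0,0,0,0,0],"delta_pos":[[-0.002,0,0],[-0.003,0,0],[-0.003,0,0],[-0.004,0,0],[-0.005,0,0],[-0.006,0,0],[-0.008,0,0],[-0.01,0,0],[-0.01,0,0],[-0.01,0,0],[-0.006,0,0],[0,0,0]],"roll":[0,0,0,0,0,0,0,0,0,0,0,0]}' 40
python3 -c "
from ov import *
for i in range(3): snap('wrist','w24.png');face(z=.13)
"
```

```text
clock: 24.05
tcp_pos: [0.6111, -0.1348, 0.2447]
tcp_rot: [2.942, 1.564, 2.545]
ft_force: [-0.0, -0.2, -1.1]
grip_width: 0.0254
t 24.1 tcp [ 0.6109 -0.1347  0.2443] face [ 0.613  -0.1355  0.2009] F [ 0.12  0.18 -2.27] tilt [-0.006   0.0039] w 0.0256
tool delta [ 0.0709 -0.0002 -0.001 ]
t 24.15 tcp [ 0.6106 -0.1346  0.2434] face [ 0.6126 -0.1354  0.2   ] F [-0.06 -0.28 -0.83] tilt [-0.0073  0.0043] w 0.0258
tool delta [ 0.0701 -0.0002 -0.0004]
t 24.2 tcp [ 0.6103 -0.1345  0.2427] face [ 0.6123 -0.1353  0.1994] F [-0.3  -0.43 -1.86] tilt [-0.0083  0.0047] w 0.0258
tool delta [ 0.0694 -0.0001 -0.    ]
```

View pics/w24.png

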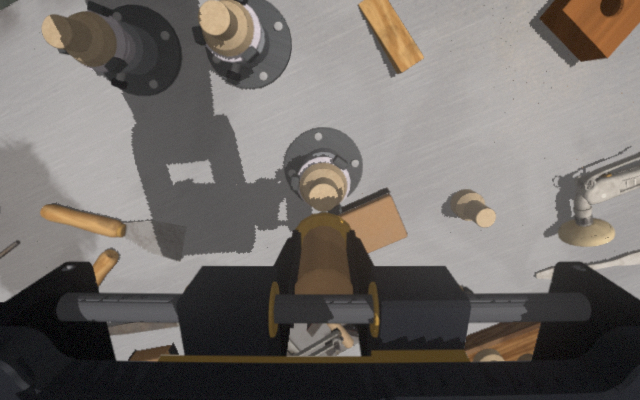

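The core is free and the stamp still held. Back to the stand at height.

```bash
python3 -m jog '{"grip":[0,0,0,0,0,0,0,0,0,0,0,0,0,0,0,0,0],"delta_pos":[[0,0.01,-0.006],[0,0.018,-0.011],[0,0.022,-0.0135],[0,0.022,-0.0135],[0,0.022,-0.0135],[0,0.022,-0.0135],[0,0.022,-0.0135],[0,0.022,-0.0135],[0,0.022,-0.0135],[0,0.022,-0.0135],[0,0.022,-0.0135],[0,0.022,-0.0135],[0,0.022,-0.0135],[0,0.018,-0.011],[0,0.01,-0.006],[0,0,0],[0,0,0]],"roll":[0,0,0,0,0,0,0,0,0,0,0,0,0,0,0,0,0]}' 40
python3 -c "
from ov import *
snap('wrist','w25.png');snap('wrist','w25.png');snap('scene','s25.png');go(.5598,.2179,.13)
crop('s25',200,60,340,200,'c25.png',4)
"
```

```text
clock: 25.9
tcp_pos: [0.5438, 0.2339, 0.2338]
tcp_rot: [-3.009, 1.54, 2.879]
ft_force: [-0.6, -0.8, -1.8]
grip_width: 0.0258
t 26.05 tcp [0.5443 0.2332 0.234 ] F [-0.5   1.04 -1.42] w 0.0258
axes x,y,z
 [[-0.0292  0.0083 -0.9995]
 [ 0.3856  0.9227 -0.0036]
 [ 0.9222 -0.3855 -0.0301]]
tool delta [ 0.1034 -0.0078  0.0233]
```

View pics/w25.png

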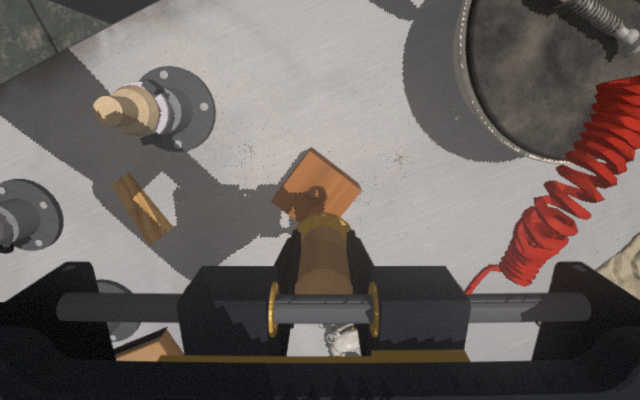

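View pics/c25.png

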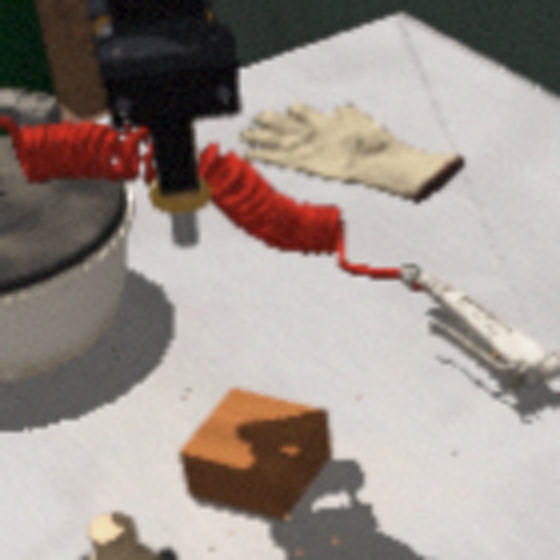

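```bash
python3 -m jog '{"grip":[0,0,0,0,0,0,0,0],"delta_pos":[[0,0,0.01],[0,-0.002,0.016],[0,-0.002,0.018],[0,-0.002,0.018],[0,-0.002,0.015],[0,0,0.008],[0,0,0],[0,0,0]],"roll":[0,0,0,0,0,0,0,0]}' 40
python3 -c "
from ov import *
snap('wrist','w26.png');snap('wrist','w26.png');go(.5598,.2179,.13)
"
```

```text
clock: 26.85
tcp_pos: [0.6289, 0.1849, 0.2307]
tcp_rot: [-3.001, 1.541, 2.88]
ft_force: [0.2, 0.2, -1.5]
grip_width: 0.0259
t 26.95 tcp [0.6285 0.1852 0.2308] F [-0.06  0.44 -1.89] w 0.0256
axes x,y,z
 [[-0.0285  0.0077 -0.9996]
 [ 0.3908  0.9205 -0.0041]
 [ 0.92   -0.3907 -0.0293]]
tool delta [ 0.103   0.0037 -0.073 ]
```

View pics/w26.png

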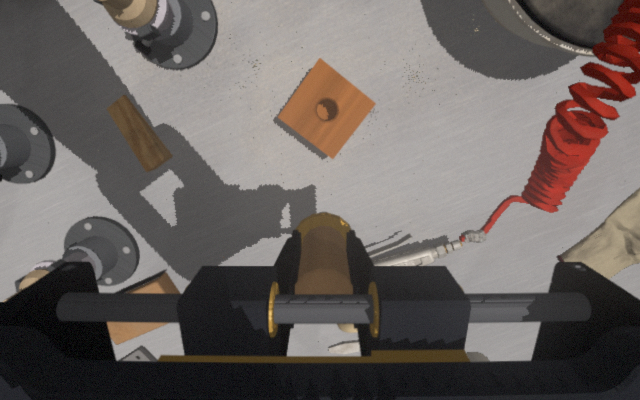

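The stand is unobstructed at (325,108), hole at (326,110). Fit it, and re-check the stamp in the hand.

```bash
python3 - <<'E'
from ov import *
im=load('w26'); H=onz(im,(326,109.5),.04);print(H, 'corr', H-0.0008*np.array([.39,.92,0]))
H=H[:2]
b=[('s',H,.04,.038,0.45,(0,255,0)),('r',H,.04,.0115,(255,255,0))]
f1=show('w26',(270,55,380,165),b,'',5)[:540]
o=r.get_obs();M=R.from_euler('xyz',o['tcp_rot']).as_matrix();p=o['tcp_pos']
x0,y0,s=270,190,4
f=cv2.resize(im['frame'][y0:y0+90,x0:x0+110,::-1],None,fx=s,fy=s,interpolation=cv2.INTER_CUBIC)
f=np.clip(f.astype(float)*1.8,0,255).astype(np.uint8)
for dz,col in [(0,(0,255,0)),(.003,(255,255,0))]:
    P=np.array([proj(im,p+M@np.array([.0133,.019*np.cos(a),dz+.019*np.sin(a)])) for a in np.linspace(0,6.283,80)])
    cv2.polylines(f,[np.round((P+.5-[x0,y0])*s-.5).astype(int)],True,col,1)
cv2.imwrite('pics/c27.png',f1);cv2.imwrite('pics/c27b.png',f)
E
```

```text
[0.56101246 0.21709036 0.04      ] corr [0.56070046 0.21635436 0.04      ]
```

View pics/c27.png

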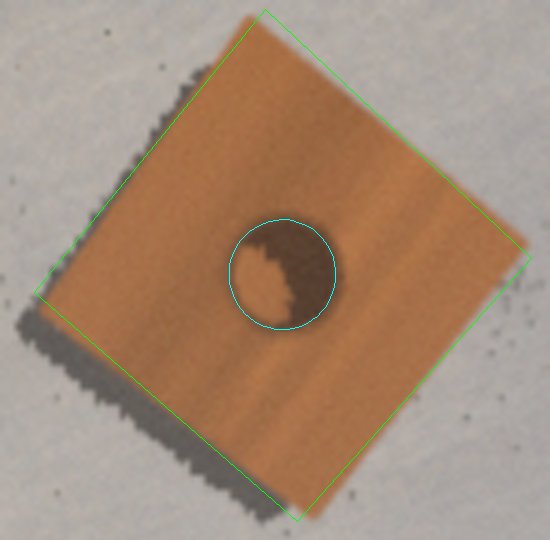

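View pics/c27b.png

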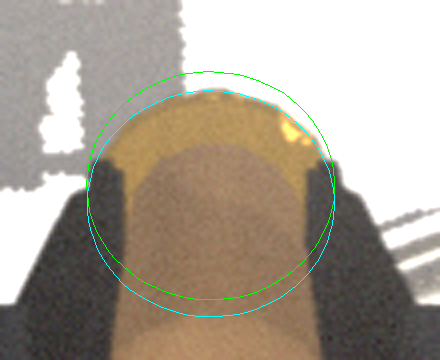

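```bash
python3 -m jog '{"grip":[0,0,0,0,0,0,0,0,0,0,0,0],"delta_pos":[[0,0.001,-0.01],[0,0.001,-0.015],[0,0,-0.015],[0,0,-0.014],[0,0,-0.01],[0.005,0,-0.004],[0.015,0,0],[0.02,0,0],[0.02,0,0],[0.01,0,0],[0,0,0],[0,0,0]],"roll":[0,0,0,0,0,0,0,0,0,0,0,0]}' 40
python3 -c "
from ov import *
snap('wrist','w28.png');snap('scene','s28.png');face(.561,.2165,.055)
crop('s28',220,110,320,210,'c28.png',6)
"
```

```text
clock: 28.15
tcp_pos: [0.5557, 0.2184, 0.1576]
tcp_rot: [-3.004, 1.541, 2.882]
ft_force: [-0.0, 0.2, -0.3]
grip_width: 0.0254
t 28.25 tcp [0.556  0.2185 0.1583] face [0.5571 0.2179 0.115 ] F [ 0.22  0.13 -0.72] tilt [-0.0278  0.008 ] w 0.0257
tool delta [0.0598 0.0004 0.0058]
```

View pics/c28.png

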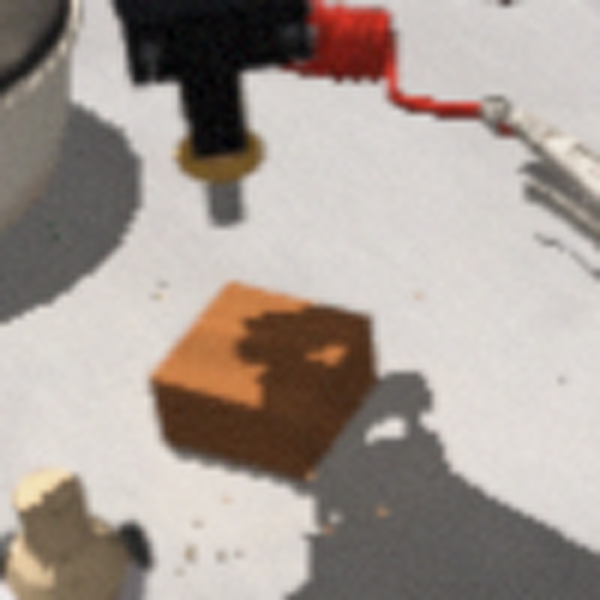

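```bash
python3 -m jog '{"grip":[0,0,0,0,0,0,0,0,0,0],"delta_pos":[[0.005,0,0.003],[0.008,0,0.003],[0.01,0,0],[0.01,0,0],[0.01,0,0],[0.008,0,0],[0.004,0,0],[0.002,0,0],[0,0,0],[0,0,0]],"roll":[0,0,0,0,0,0,0,0,0,0]}' 40
python3 -c "
from ov import *
snap('wrist','w29.png');snap('scene','s29.png');f=face(.561,.2165,.045)
H=(.5607,.2164)
b=[('s',H,.04,.038,0.45,(0,255,0)),('r',H,.04,.0115,(255,255,0)),('r',f,f[2],.008,(255,0,255))]
cv2.imwrite('pics/c29.png',show('s29',(220,110,310,210),b,'',6))
cv2.imwrite('pics/c29b.png',show('w29',(250,120,390,250),b,'',4))
"
```

```text
clock: 29.25
tcp_pos: [0.5616, 0.2167, 0.0977]
tcp_rot: [-3.081, 1.544, 2.805]
ft_force: [-0.8, 0.5, -1.1]
grip_width: 0.0256
t 29.35 tcp [0.5618 0.2167 0.098 ] face [0.563  0.2162 0.0546] F [ 0.38  0.2  -1.1 ] tilt [-0.0246  0.0088] w 0.0258
tool delta [ 0.0097 -0.0004 -0.0017]
```

View pics/c29.png

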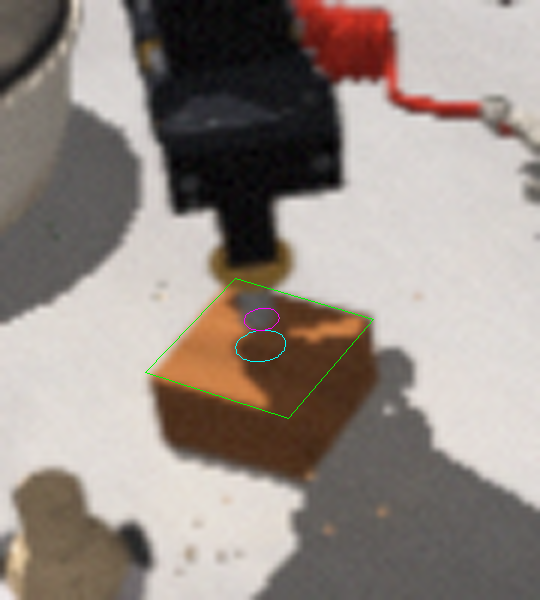

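View pics/c29b.png

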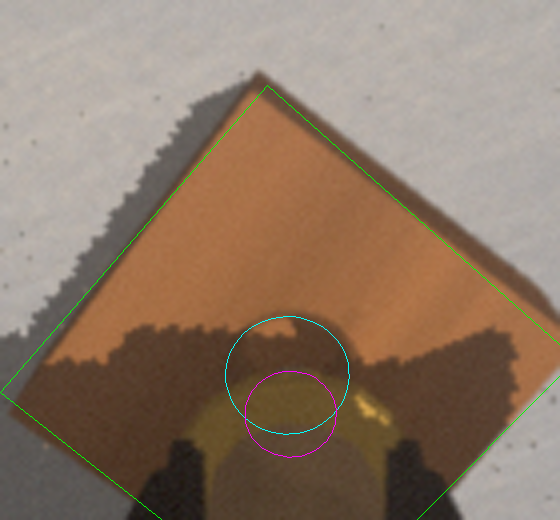

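```bash
python3 -m jog '{"grip":[0,0,0,0,0,0,0],"delta_pos":[[0.003,0,-0.001],[0.004,0,0],[0.004,0,0],[0.004,0,0],[0.004,0,0],[0,0,0],[0,0,0]],"roll":[0,0,0,0,0,0,0]}' 40
python3 -c "
from ov import *
snap('scene','s30.png');f=face(.561,.2165,.012); crop('s30',220,110,320,210,'c30.png',6)
"
```

```text
clock: 30.05
tcp_pos: [0.5607, 0.2175, 0.078]
tcp_rot: [-3.119, 1.546, 2.767]
ft_force: [0.2, 0.0, -0.4]
grip_width: 0.0257
t 30.1 tcp [0.5607 0.2175 0.078 ] face [0.5619 0.2169 0.0347] F [ 0.12 -0.61 -1.02] tilt [-0.0234  0.0092] w 0.0256
tool delta [ 0.0227 -0.0007 -0.0001]
```

View pics/c30.png

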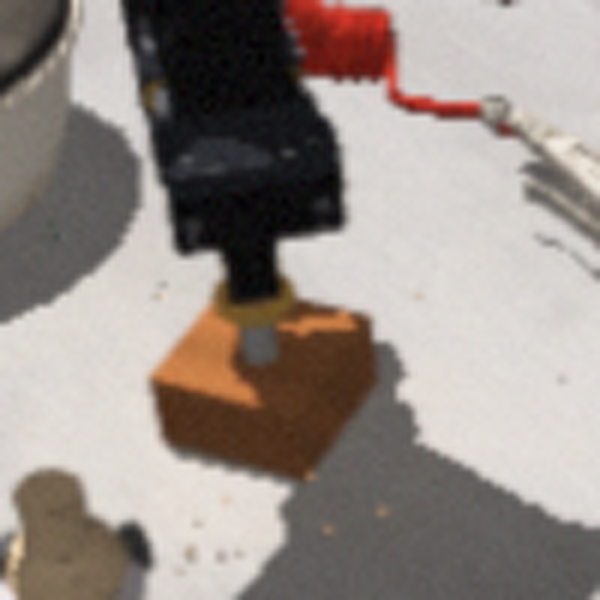

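The face is 5 mm in, with no contact force. Continue.

```bash
python3 -m jog '{"grip":[0,0,0,0,0,0,0],"delta_pos":[[0.003,0,0],[0.004,0,0],[0.004,0,0],[0.003,0,0],[0.002,0,0],[0,0,0],[0,0,0]],"roll":[0,0,0,0,0,0,0]}' 40
python3 -c "
from ov import *
for i in range(2): snap('scene','s31.png');f=face(.561,.2165,.010)
crop('s31',220,110,320,210,'c31.png',6)
"
```

```text
clock: 30.8
tcp_pos: [0.5604, 0.2176, 0.0607]
tcp_rot: [-3.12, 1.546, 2.765]
ft_force: [1.0, -0.2, -0.2]
grip_width: 0.0255
t 30.85 tcp [0.5603 0.2177 0.0607] face [0.5616 0.2171 0.0173] F [-0.55 -0.21 -1.04] tilt [-0.0232  0.0092] w 0.0254
tool delta [ 0.0074 -0.0008 -0.0002]
t 30.9 tcp [0.5604 0.2177 0.0608] face [0.5617 0.2171 0.0175] F [ 0.15  0.4  -1.09] tilt [-0.0231  0.0093] w 0.0257
tool delta [ 0.0075 -0.0008 -0.0002]
```

View pics/c31.png

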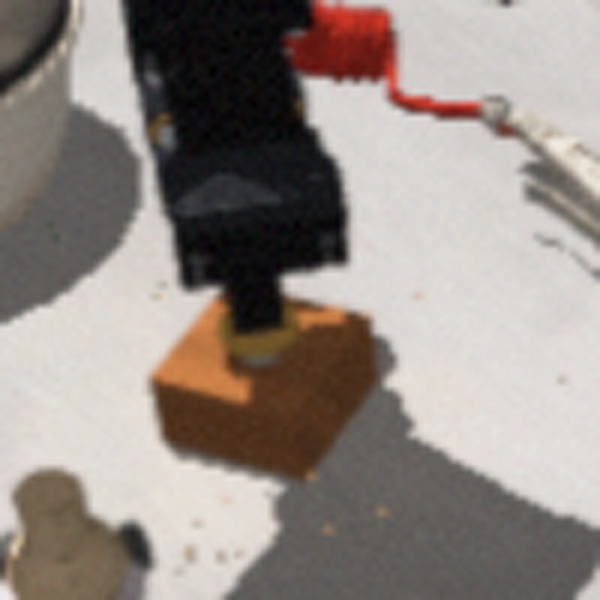

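```bash
python3 -m jog '{"grip":[0,0,0,0,0,0,0,0],"delta_pos":[[0.0015,0,0],[0.0015,0,0],[0.0015,0,0],[0.0015,0,0],[0.001,0,0],[0.001,0,0],[0.001,0,0],[0,0,0]],"roll":[0,0,0,0,0,0,0,0]}' 40
python3 -c "
from ov import *
for i in range(2): snap('scene','s31.png');f=face(.561,.2165,.010)
"
```

```text
clock: 31.7
tcp_pos: [0.561, 0.218, 0.054]
tcp_rot: [3.135, 1.547, 2.738]
ft_force: [0.4, 0.4, -1.8]
grip_width: 0.0255
t 31.75 tcp [0.561 0.218 0.054] face [0.5624 0.2175 0.0106] F [ 0.83 -0.99 -0.34] tilt [-0.0218  0.0095] w 0.0262
tool delta [ 0.0007 -0.0014 -0.0009]
t 31.8 tcp [0.561  0.218  0.0538] face [0.5624 0.2174 0.0105] F [0.64 1.08 0.26] tilt [-0.0218  0.0095] w 0.0256
tool delta [ 0.0005 -0.0014 -0.0009]
```

```bash
python3 -m jog '{"grip":[0,0,0],"delta_pos":[[0.001,0,0],[0.001,0,0],[0.001,0,0]],"roll":[0,0,0]}' 40
python3 -c "
from ov import *
for i in range(3): snap('scene','s32.png');f=face(.561,.2165,.010)
"
```

```text
clock: 32.1
tcp_pos: [0.5611, 0.218, 0.0537]
tcp_rot: [-3.116, 1.546, 2.77]
ft_force: [-4.6, -1.8, 5.7]
grip_width: 0.0257
t 32.15 tcp [0.5611 0.2181 0.0537] face [0.5624 0.2175 0.0104] F [-3.65 -1.09  6.33] tilt [-0.0229  0.0089] w 0.0257
tool delta [ 0.0004 -0.0014 -0.0009]
t 32.2 tcp [0.5611 0.2181 0.0537] face [0.5624 0.2175 0.0104] F [-2.93 -1.05  6.71] tilt [-0.0229  0.0089] w 0.0254
tool delta [ 0.0004 -0.0014 -0.0009]
t 32.25 tcp [0.5611 0.2181 0.0537] face [0.5624 0.2175 0.0104] F [-4.34 -0.95  6.71] tilt [-0.0229  0.0089] w 0.0255
tool delta [ 0.0004 -0.0015 -0.0009]
```

Flange seated (Fz +6.5). Relax the push slightly and open in steps.

```bash
python3 -m jog '{"grip":[0,28,29,30,32,36,40,50,60,70,80,90,100,100,100,100,100,100],"delta_pos":[[-0.0005,0,0],[0,0,0],[0,0,0],[0,0,0],[0,0,0],[0,0,0],[0,0,0],[0,0,0],[0,0,0],[0,0,0],[0,0,0],[0,0,0],[0,0,0],[0,0,0],[0,0,0],[0,0,0],[0,0,0],[0,0,0]],"roll":[0,0,0,0,0,0,0,0,0,0,0,0,0,0,0,0,0,0]}' 40
python3 -c "
from ov import *
snap('scene','s33.png');snap('wrist','w33.png');f=face(.561,.2165,.010);crop('s33',220,110,320,210,'c33.png',6)
"
```

```text
clock: 34.05
tcp_pos: [0.5614, 0.2181, 0.0535]
tcp_rot: [-3.14, 1.547, 2.746]
ft_force: [0.8, 0.4, 0.2]
grip_width: 0.095
t 34.15 tcp [0.5614 0.2181 0.0535] face [0.5627 0.2176 0.0102] F [ 0.5  -0.13 -0.09] tilt [-0.0221  0.0092] w 0.0949
tool delta [ 0.0002 -0.0016 -0.0012]
```

View pics/c33.png

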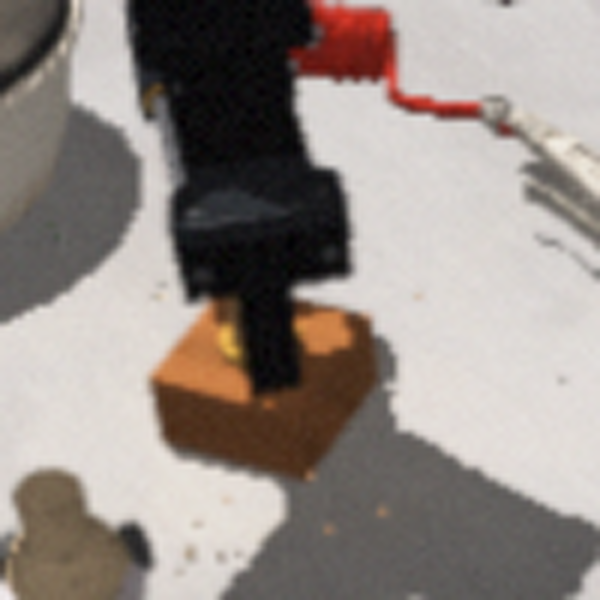

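View pics/w33.png

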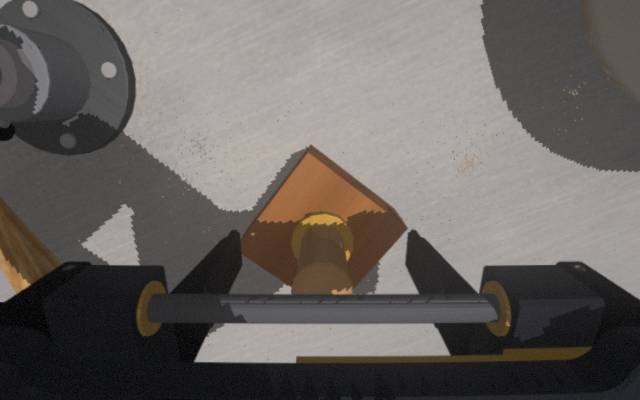

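Released; the stamp stands centred between the open fingers. Retreat straight up.

```bash
python3 -m jog '{"grip":[100,100,100,100,100,100,100,100,100,100,100],"delta_pos":[[-0.005,0,0],[-0.01,0,0],[-0.015,0,0],[-0.015,0,0],[-0.02,0,0],[-0.02,0,0],[-0.02,0,0],[-0.02,0,0],[-0.01,0,0],[0,0,0],[0,0,0]],"roll":[0,0,0,0,0,0,0,0,0,0,0]}' 40
python3 -c "
from ov import *
snap('wrist','w34.png');f=snap('scene','s34.png')
b=[('s',(.5607,.2164),.04,.038,0.45,(0,255,0)),('r',(.5607,.2164),.046,.019,(255,255,0)),('r',(.5607,.2164),.103,.014,(0,0,255))]
g=np.hstack([show('s34',(220,110,320,210),b,'',4),show('w34',(270,140,370,240),[],'',4)]);cv2.imwrite('pics/c34.png',g);face()
"
```

```text
clock: 35.25
tcp_pos: [0.5666, 0.2173, 0.2065]
tcp_rot: [2.71, 1.554, 2.313]
ft_force: [0.3, -0.1, -0.3]
grip_width: 0.0949
t 35.35 tcp [0.5663 0.2172 0.2056] face [0.568  0.2168 0.1623] F [ 0.06 -0.08  0.75] tilt [-0.0126  0.0119] w 0.0952
tool delta [-0.0075 -0.3075  0.1763]
```

View pics/c34.png

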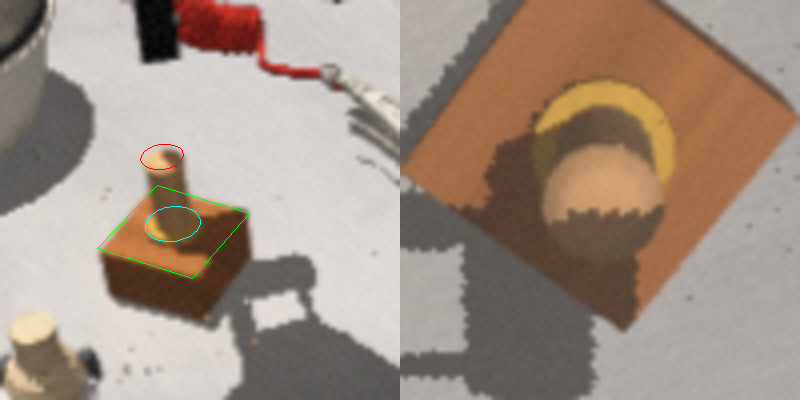

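View pics/s34.png

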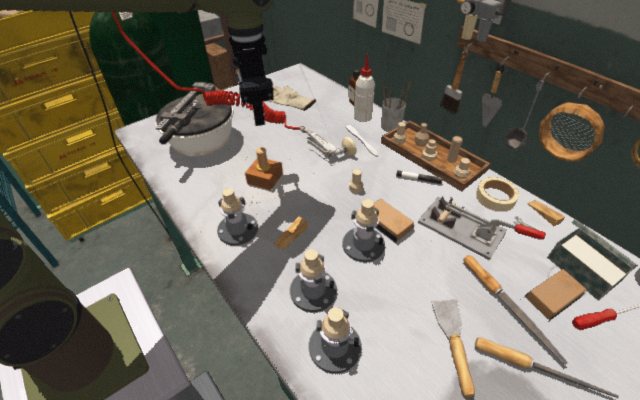

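The stamp stands upright in the hole at (262,165). The spare core (357,180), wedge (292,233) and sanding block (390,220) are where they started, and the robot is clear. I'll hand in the job.

```bash
python3 -c "
from bench import r
print(r.finish_job())"
```

```text
the job is handed in; nothing more can be done
None
```

I pressed the stamp on the core in the cradle farthest from the robot's base and stood it back in its stand. I handed the job in at about 35 s; no verdict was reported.

- **Press:** I held it steady twice, for over 2 s each time: first about 10.4 N, then about 11.4 N of downward push (about 12.6 N including side load). No reading came near 20 N.
- **Centring and tilt:** My estimate put the face within about 1 mm of the core's axis. The stamp was not quite upright: it leaned an estimated 0.03 rad during the press, inside the 0.08 limit. That side load on the core was about 5 N.
- **Stamp back in its stand:** The last pictures show it upright and seated in the hole with the gripper open and clear. In them the spare core, wedge and sanding block look unmoved.
- **Checks that disagreed:** The top and wrist cameras differed by up to about 4 mm on the stand and cradle positions. I used the wrist camera, which the side view of the stamp over the core and hole matched to about 1.5 mm or better. The arm's tool tilt also drifted by up to about 0.05 rad between moves, and the moves offered no way to correct it.

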